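# Flatten bracelet blanks in the lever press and lay them in the tray by metal

## Robot

A 6-joint arm with a two-finger parallel gripper is mounted at the origin on the work surface. World frame = base frame: x ahead of the robot, y to its left, z up, the work surface at z = 0. Lengths are in m, angles in rad, forces in N, time in s.
With the tool pointing down it reaches from about 0.275 to 0.825 m from the base axis. Payload 4.9 kg.
Tool frame: the origin (TCP) lies midway between the tips of the shut fingers; the grasp point (between the pads) lies 19 mm behind it; z points along the fingers, y is the line along which they close (so a half turn about z gives the same grasp; the last joint's range is limited). The gripper opens to 85 mm and grips with 20 to 120 N. Pads are 22 mm wide; open, the fingers measure 114 mm over their backs; the gripper's body (76 mm by 85 mm) begins 54 mm behind the grasp point. The pads swing forward as they close: fully open they stand 13 mm farther back than shut.
Start: joints at [-1.414, 0.326, -0.193, 1.052, 0, 1.437], TCP at [0.158, -0.527, 0.231] pointing down, gripper open.
Joint ranges: [-2.65, 2.65], [-0.97, 1.79], [-1.3, 1.35], [-1.93, 2.1], [-1.47, 1.37], [-3.14, 3.14]. Speed limits (rad/s): [2.57, 2.57, 3.14, 3.14, 3.14, 3.14].

## Interface

Orientations are given as a rotation vector (axis times angle).
In Python, from workcell import sensors, get_image, job gives the robot as it stands.
- The arm moves only by the tool send_rows, never from a script. Its argument "rows" is a list of rows, each a list of 3 entries, a list of its own where there are three numbers: the turn, a rotation vector about the tool's x, y, z in degrees, then the shift along the tool's x, y, z in m, then the opening, from 0 (shut) to 1 (fully open). In form: [[[rx, ry, rz], [x, y, z], claw], ...]. A call has exactly 10 rows; each row shifts and turns the commanded pose from where the row before left it, along the tool's axes as they then stand; what a row does not reach is not made up. A row lasts 1/8 s, in which the tool goes at most 62.5 mm and 10.7 degrees, less where a joint would pass 70% of its speed; a pose out of reach is approached as far as the arm can. A call with a gripper value outside its range is refused whole. The fingers move at their own pace and stop on an object; the grip force is fixed at half the most. Time passes only in rows, so rows that do not move let the fingers close, or fill a call up. It gives the time, the measured TCP pose, the force, the opening and the grip force at its end, in the units of the state.
- sensors.get_state(): the state, without advancing time (a new reading comes with each control period).
- get_image(name): name is "side" or "top" or "wrist"; returns a dict with "pixels" (400x640x3 uint8, red, green, blue), "mtx" (3x3 intrinsics, pixels), "position" and "attitude" of the camera in the world. Camera axes: x right, y up, looking along -z (the intrinsics and any distortion apply to the point x, -y, -z); pixel columns grow to the right and rows downward; lengths in m; the calibration is good to about 2 mm. A picture is of the moment at which its call begins. There is no depth.
- job.sign_off(): hands the job in; it is judged then, once.
The state is a dict: "time": time; "joint_pos": joint angles; "joint_vel": joint speeds; "effort": joint torques, N m; "ee_pos": TCP position; "tcp_rot": TCP orientation; "force": force on the tool from outside, world axes, zero at the start; "ft_torque": the same for the moment, N m; "opening": finger opening in m; "grasp_force": force on a finger pad.
Only numpy, scipy, OpenCV 4.12 (cv2) and the standard library are available. Lean on these libraries where they do the work, as an engineer would, in place of code of your own. Each camera call takes 0.05 s, during which the arm holds its last target. There are 200 camera calls.

## Task

Lay all the bracelet blanks on the goldsmith's bench flat in the nests of the open flattening press, one to a nest, then pull the red handle all the way down to its stop, keep it there for two seconds and ease it back up slowly until the press is fully open, without letting it fly up. Then lay each blank flat in the tray compartment whose disc is of the same metal, and leave the other things on the bench where they are.

Things in the scene. Friction and masses are not known exactly. Their poses are not given: they have to be found in the camera images.
- press: flattening press, bolted down: green base plate 240 x 200 x 20 mm, hinge cheeks at its far end (228 mm wide, 64 mm high), three parallel nests on the plate (nest0..2). Origin: on the bench under the centre of the middle nest; x runs along the nests towards the hinge, y across, z up
- nest0 (a point): centre of the floor of the +y press nest, 20 mm above the bench; axes as the press. Each nest is a pocket 120 mm long (x) by 38 mm wide (y) with walls 5 mm high; the side walls stand only along the last 28 mm at each end, so the middle 64 mm is open for fingers. Nests are 62 mm apart, centre to centre
- nest1 (a point): centre of the floor of the middle press nest, 20 mm above the bench; axes as the press. Each nest is a pocket 120 mm long (x) by 38 mm wide (y) with walls 5 mm high; the side walls stand only along the last 28 mm at each end, so the middle 64 mm is open for fingers. Nests are 62 mm apart, centre to centre
- nest2 (a point): centre of the floor of the -y press nest, 20 mm above the bench; axes as the press. Each nest is a pocket 120 mm long (x) by 38 mm wide (y) with walls 5 mm high; the side walls stand only along the last 28 mm at each end, so the middle 64 mm is open for fingers. Nests are 62 mm apart, centre to centre
- press_hinge (a point): middle of the hinge line of the press arm, 50 mm above the bench and 140 mm along press x from the middle nest's centre; axes as the press; the arm turns about its y axis
- press_arm (a joint): angle of the sprung press arm: 0 = fully open (arm raised 80 degrees from level, on its stop), 1.396 rad = fully down (arm level, on its stop, platen 2 mm above properly seated blanks). A spring always pushes it open: about 1 N at the handle when open, about 8 N when fully down; let go when down it flies up at over 4 rad/s
- press_grip (a point): middle of the arm's red round handle bar: 18 mm thick, 164 mm long along press y between two 12 mm side arms. It moves on an arc of 250 mm radius about press_hinge: 296 mm above the bench and 43 mm nearer the robot than the hinge when open, 50 mm high when down. The platen (130 x 180 x 12 mm) sits between the side arms, its edge 45 mm from the bar's centre line
- tray: fixed wooden tray 180 (x) x 244 (y) mm, wall tops 11 mm and grey floor 5 mm above the bench; four compartments side by side, 62 mm apart, each 120 (x) x 38 (y) mm. Side walls stand only along the last 28 mm at each end; the middle 64 mm is open for fingers. Origin: on the bench under the middle of the four compartments. A rail at the +x end carries one disc per compartment
- disc_brass: fixed yellow brass disc, 40 mm across, 3 mm thick, on the tray's end rail: marks the compartment it stands at the head of. Origin: centre of its underside, 11 mm above the bench; axes as the tray; the centre of its compartment's floor is at x = -90 mm, y = 0, z = -6 mm in the disc's axes. Which disc stands at which compartment changes from start to start
- disc_copper: fixed reddish copper disc, 40 mm across, 3 mm thick, on the tray's end rail: marks the compartment it stands at the head of. Origin: centre of its underside, 11 mm above the bench; axes as the tray; the centre of its compartment's floor is at x = -90 mm, y = 0, z = -6 mm in the disc's axes. Which disc stands at which compartment changes from start to start
- disc_silver: fixed bright silver disc, 40 mm across, 3 mm thick, on the tray's end rail: marks the compartment it stands at the head of. Origin: centre of its underside, 11 mm above the bench; axes as the tray; the centre of its compartment's floor is at x = -90 mm, y = 0, z = -6 mm in the disc's axes. Which disc stands at which compartment changes from start to start
- disc_black: fixed blackened (nearly black) steel disc, 40 mm across, 3 mm thick, on the tray's end rail: marks the compartment it stands at the head of. Origin: centre of its underside, 11 mm above the bench; axes as the tray; the centre of its compartment's floor is at x = -90 mm, y = 0, z = -6 mm in the disc's axes. Which disc stands at which compartment changes from start to start
- blank_brass: flat yellow brass bracelet blank, 110 x 28 x 8 mm with round ends, about 0.18 kg, the same both ways round; may be absent. Origin: centre of its underside; x along its length, z up
- blank_copper: flat reddish copper bracelet blank, 110 x 28 x 8 mm with round ends, about 0.18 kg, the same both ways round; may be absent. Origin: centre of its underside; x along its length, z up
- blank_silver: flat bright silver bracelet blank, 110 x 28 x 8 mm with round ends, about 0.18 kg, the same both ways round; may be absent. Origin: centre of its underside; x along its length, z up
- blank_black: flat blackened (nearly black) steel bracelet blank, 110 x 28 x 8 mm with round ends, about 0.18 kg, the same both ways round; may be absent. Origin: centre of its underside; x along its length, z up
- bench_block: steel bench block 70 x 70 x 22 mm lying between press and tray; not part of the job, to be left where it is. Origin: centre of its underside
- jar: amber jar, 64 mm across, 75 mm high; not part of the job, to be left where it is. Origin: centre of its underside
- cup: brown cup, 76 mm across, 85 mm high; not part of the job, to be left where it is. Origin: centre of its underside
Mind the look-alikes: they are no part of the job. There is more than one size of the blank_brass; the one meant has the size given above.

How it is judged:
On the way, in this order (a step that is already met when the one before it is completed fails the run):
1. every blank lies flat in a nest of the open press (((horizontal distance between blank_brass and nest0 below 0.01 m and z of blank_brass in the frame of nest0 below 0.003 m and angle between the x axis of blank_brass and the x axis of nest0, either way round below 0.15 rad) or (horizontal distance between blank_brass and nest1 below 0.01 m and z of blank_brass in the frame of nest1 below 0.003 m and angle between the x axis of blank_brass and the x axis of nest1, either way round below 0.15 rad) or (horizontal distance between blank_brass and nest2 below 0.01 m and z of blank_brass in the frame of nest2 below 0.003 m and angle between the x axis of blank_brass and the x axis of nest2, either way round below 0.15 rad)) and ((horizontal distance between blank_copper and nest0 below 0.01 m and z of blank_copper in the frame of nest0 below 0.003 m and angle between the x axis of blank_copper and the x axis of nest0, either way round below 0.15 rad) or (horizontal distance between blank_copper and nest1 below 0.01 m and z of blank_copper in the frame of nest1 below 0.003 m and angle between the x axis of blank_copper and the x axis of nest1, either way round below 0.15 rad) or (horizontal distance between blank_copper and nest2 below 0.01 m and z of blank_copper in the frame of nest2 below 0.003 m and angle between the x axis of blank_copper and the x axis of nest2, either way round below 0.15 rad)) and ((horizontal distance between blank_silver and nest0 below 0.01 m and z of blank_silver in the frame of nest0 below 0.003 m and angle between the x axis of blank_silver and the x axis of nest0, either way round below 0.15 rad) or (horizontal distance between blank_silver and nest1 below 0.01 m and z of blank_silver in the frame of nest1 below 0.003 m and angle between the x axis of blank_silver and the x axis of nest1, either way round below 0.15 rad) or (horizontal distance between blank_silver and nest2 below 0.01 m and z of blank_silver in the frame of nest2 below 0.003 m and angle between the x axis of blank_silver and the x axis of nest2, either way round below 0.15 rad)) and ((horizontal distance between blank_black and nest0 below 0.01 m and z of blank_black in the frame of nest0 below 0.003 m and angle between the x axis of blank_black and the x axis of nest0, either way round below 0.15 rad) or (horizontal distance between blank_black and nest1 below 0.01 m and z of blank_black in the frame of nest1 below 0.003 m and angle between the x axis of blank_black and the x axis of nest1, either way round below 0.15 rad) or (horizontal distance between blank_black and nest2 below 0.01 m and z of blank_black in the frame of nest2 below 0.003 m and angle between the x axis of blank_black and the x axis of nest2, either way round below 0.15 rad)) and value of joint press_arm below 0.3 rad), for 0.2 s.
2. the press is pulled fully down over the blanks in their nests (((horizontal distance between blank_brass and nest0 below 0.01 m and z of blank_brass in the frame of nest0 below 0.003 m and angle between the x axis of blank_brass and the x axis of nest0, either way round below 0.15 rad) or (horizontal distance between blank_brass and nest1 below 0.01 m and z of blank_brass in the frame of nest1 below 0.003 m and angle between the x axis of blank_brass and the x axis of nest1, either way round below 0.15 rad) or (horizontal distance between blank_brass and nest2 below 0.01 m and z of blank_brass in the frame of nest2 below 0.003 m and angle between the x axis of blank_brass and the x axis of nest2, either way round below 0.15 rad)) and ((horizontal distance between blank_copper and nest0 below 0.01 m and z of blank_copper in the frame of nest0 below 0.003 m and angle between the x axis of blank_copper and the x axis of nest0, either way round below 0.15 rad) or (horizontal distance between blank_copper and nest1 below 0.01 m and z of blank_copper in the frame of nest1 below 0.003 m and angle between the x axis of blank_copper and the x axis of nest1, either way round below 0.15 rad) or (horizontal distance between blank_copper and nest2 below 0.01 m and z of blank_copper in the frame of nest2 below 0.003 m and angle between the x axis of blank_copper and the x axis of nest2, either way round below 0.15 rad)) and ((horizontal distance between blank_silver and nest0 below 0.01 m and z of blank_silver in the frame of nest0 below 0.003 m and angle between the x axis of blank_silver and the x axis of nest0, either way round below 0.15 rad) or (horizontal distance between blank_silver and nest1 below 0.01 m and z of blank_silver in the frame of nest1 below 0.003 m and angle between the x axis of blank_silver and the x axis of nest1, either way round below 0.15 rad) or (horizontal distance between blank_silver and nest2 below 0.01 m and z of blank_silver in the frame of nest2 below 0.003 m and angle between the x axis of blank_silver and the x axis of nest2, either way round below 0.15 rad)) and ((horizontal distance between blank_black and nest0 below 0.01 m and z of blank_black in the frame of nest0 below 0.003 m and angle between the x axis of blank_black and the x axis of nest0, either way round below 0.15 rad) or (horizontal distance between blank_black and nest1 below 0.01 m and z of blank_black in the frame of nest1 below 0.003 m and angle between the x axis of blank_black and the x axis of nest1, either way round below 0.15 rad) or (horizontal distance between blank_black and nest2 below 0.01 m and z of blank_black in the frame of nest2 below 0.003 m and angle between the x axis of blank_black and the x axis of nest2, either way round below 0.15 rad)) and value of joint press_arm above 1.3 rad), for 1 s.
3. the press is fully open again (value of joint press_arm below 0.08 rad), for 0.2 s.
At the end, for the whole second after the job is handed in: every blank present lies at rest flat on the floor of the compartment headed by the disc of its own metal (centre within 8 mm each way of the compartment's, less than 3 mm off its floor, along it within 0.15 rad), and the press arm is open (below 0.08 rad) (x of blank_brass in the frame of disc_brass between -0.098 and -0.082 m and y of blank_brass in the frame of disc_brass between -0.008 and 0.008 m and z of blank_brass in the frame of disc_brass below -0.003 m and angle between the x axis of blank_brass and the x axis of disc_brass, either way round below 0.15 rad and linear speed of each of blank_brass, blank_copper, blank_silver, blank_black below 0.03 m/s and x of blank_copper in the frame of disc_copper between -0.098 and -0.082 m and y of blank_copper in the frame of disc_copper between -0.008 and 0.008 m and z of blank_copper in the frame of disc_copper below -0.003 m and angle between the x axis of blank_copper and the x axis of disc_copper, either way round below 0.15 rad and x of blank_silver in the frame of disc_silver between -0.098 and -0.082 m and y of blank_silver in the frame of disc_silver between -0.008 and 0.008 m and z of blank_silver in the frame of disc_silver below -0.003 m and angle between the x axis of blank_silver and the x axis of disc_silver, either way round below 0.15 rad and x of blank_black in the frame of disc_black between -0.098 and -0.082 m and y of blank_black in the frame of disc_black between -0.008 and 0.008 m and z of blank_black in the frame of disc_black below -0.003 m and angle between the x axis of blank_black and the x axis of disc_black, either way round below 0.15 rad and value of joint press_arm below 0.08 rad); the robot touches nothing.
It fails at once if the press arm flies up (opens faster than 2.5 rad/s) (velocity of joint press_arm below -2.5 rad/s).
It fails at once if another thing on the bench is moved by more than 40 mm (distance of any of bench_block, jar, cup from where it was at the start of the episode above 0.04 m).
Of blank_brass, blank_copper, blank_silver, blank_black only 2 to 3 are there at a start; the rules pass over those that are not, and their reading is None.
At some moment in a run one of blank_brass, blank_copper, blank_silver, blank_black may be knocked a few centimetres aside while the robot is not near it.
It also fails if it takes over 210 s, if anything falls off the work surface, if the arm or the gripper's body presses on something with over 40 N, if the wrist force passes 120 N, or if a joint passes its speed limit or range.

## Working session

There is one attempt and no reset: what is moved stays moved. The work goes in short steps, Python scripts to look and compute and a tool call to move; the robot and the scene stay as the last step left them, time stands still between calls to the robot, and variables do not carry over. Pictures are saved under pics/ and viewed, at most 14 in all, crops included, and the job is handed in when it is done.

Besides the shell and the picture viewer there is one more tool, called after ">>>" as name([rows], argument=value, ...), one row to a line, values as JSON. send_rows: Moves the arm, as the interface text tells. Its arguments: {"type":"object","properties":{"rows":{"type":"array","items":{"type":"array"}}},"required":["rows"]}

```bash
ls; mkdir -p pics; cat > h.py <<'E'
import numpy as np, cv2
from scipy.spatial.transform import Rotation as R
from workcell import sensors, get_image, job
def rot(a):
    a=np.array(a,float)
    if a.shape==(3,3): return a
    return (R.from_rotvec(a) if a.size==3 else R.from_quat(a)).as_matrix()
def cast(im,uv,z):
    K=np.array(im["mtx"]);uv=np.atleast_2d(uv).astype(float)
    d=np.c_[(uv[:,0]-K[0,2])/K[0,0],-(uv[:,1]-K[1,2])/K[1,1],-np.ones(len(uv))]@rot(im["attitude"]).T
    p=np.array(im["position"]);return p+d*((z-p[2])/d[:,2])[:,None]
def proj(im,P):
    c=(np.atleast_2d(P)-np.array(im["position"]))@rot(im["attitude"])
    K=np.array(im["mtx"]);return np.c_[K[0,0]*c[:,0]/-c[:,2]+K[0,2],-K[1,1]*c[:,1]/-c[:,2]*1+K[1,2]]
def save(im,n): cv2.imwrite("pics/"+n,cv2.cvtColor(im["pixels"],cv2.COLOR_RGB2BGR))
E
python3 - <<'E'
from h import *
for n in("top","side"):
    im=get_image(n);save(im,n+"0.png");np.save(n+"0.npy",im,allow_pickle=True)
    print(n,{k:v for k,v in im.items() if k!="pixels"})
print(sensors.get_state())
E
```

```text
pics
top {'mtx': array([[512.69567483,   0.        , 325.44116705],
       [  0.        , 512.69567483, 195.09093118],
       [  0.        ,   0.        ,   1.        ]]), 'position': array([ 0.37499695, -0.00541545,  1.70190809]), 'attitude': array([ 0.08476261, -0.08768201, -1.55232089])}
side {'mtx': array([[380.72485437,   0.        , 320.09533238],
       [  0.        , 380.72485437, 196.2134474 ],
       [  0.        ,   0.        ,   1.        ]]), 'position': array([ 0.35192437, -0.58080009,  0.89139918]), 'attitude': array([ 0.7225855 , -0.11911746, -0.31346337])}
{'time': 0.1, 'joint_pos': array([-1.41420098e+00,  3.26883318e-01, -1.93477264e-01,  1.05200460e+00,
        1.69856161e-05,  1.43657818e+00]), 'joint_vel': array([-0.00024039, -0.00118309,  0.0027869 ,  0.00033544, -0.00119201,
       -0.00064024]), 'effort': array([ 1.23686190e-03, -4.44238043e+01,  2.63038230e+01,  7.86323362e-03,
       -9.15290116e-06,  1.64388797e-05]), 'ee_pos': array([ 0.15762707, -0.52638643,  0.23057527]), 'tcp_rot': array([-3.10688721e+00, -4.54973383e-01,  8.92312160e-07]), 'force': array([ 0.59543836,  0.04714247, -0.65589755]), 'ft_torque': array([-0.01464105,  0.00866662, -0.01478443]), 'grasp_force': 0.0, 'opening': 0.08525596894395417}
```

View pics/top0.png

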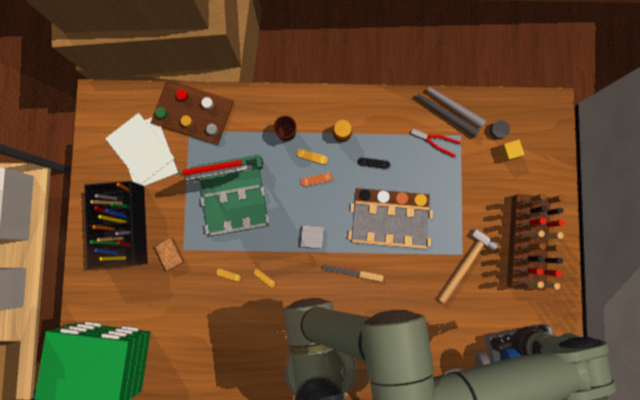

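View pics/side0.png

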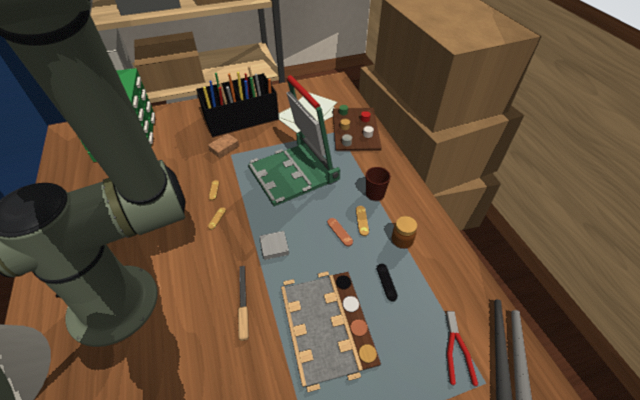

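The top view shows the press at (235,195), its handle at (212,169). The tray is at (390,220), with discs black (364,196), silver (384,197), copper (402,199) and brass (420,200). Blanks: copper (316,180), black (373,162). Brass candidates are (312,156), (228,274) and (264,278). Next I'll measure them.

```bash
cat > m.py <<'E'
from h import *
def blob(im,uv,z,lo,hi,r=45):
    "largest-overlap component near uv within HSV range -> centre, len, wid, angle"
    hsv=cv2.cvtColor(im["pixels"],cv2.COLOR_RGB2HSV)
    m=cv2.inRange(hsv,np.array(lo),np.array(hi)); roi=np.zeros_like(m);cv2.circle(roi,tuple(map(int,uv)),r,255,-1);m&=roi
    cs,_=cv2.findContours(m,cv2.RETR_EXTERNAL,cv2.CHAIN_APPROX_NONE)
    cs=[c for c in cs if cv2.contourArea(c)>15]
    if not cs:return None
    c=min(cs,key=lambda c:abs(cv2.pointPolygonTest(c,tuple(map(float,uv)),True)) if cv2.pointPolygonTest(c,tuple(map(float,uv)),True)<0 else -cv2.contourArea(c))
    w=cast(im,c[:,0,:],z)[:,:2]
    (cx,cy),(a,b),t=cv2.minAreaRect((w*1000).astype(np.float32))
    if a<b:a,b,t=b,a,t+90
    return np.round([cx,cy,a,b,(t+90)%180-90],1), cv2.minAreaRect(c[:,0,:])[0]
E
python3 - <<'E'
from m import *
T=np.load("top0.npy",allow_pickle=True).item();S=np.load("side0.npy",allow_pickle=True).item()
Y=((18,110,110),(32,255,255));C=((0,90,110),(17,255,255));K=((0,0,0),(179,255,55))
hs=lambda im,u,v:cv2.cvtColor(im["pixels"],cv2.COLOR_RGB2HSV)[v,u]
for n,u,v in[("b1",312,156),("b2",228,274),("b3",264,278),("cop",316,180),("blk",373,162),("dbl",364,196),("dsi",384,197),("dco",402,199),("dbr",420,200),("mat",340,200),("plate",235,180),("wood",300,280),("platewood",365,190)]:print(n,hs(T,u,v))
for n,im,u,v,r in[("b1",T,312,156,Y),("b2",T,228,274,Y),("b3",T,264,278,Y),("cop",T,316,180,C),("blk",T,373,162,K),("b1s",S,362,222,Y),("b2s",S,213,190,Y),("b3s",S,217,218,Y),("cops",S,340,232,C),("blks",S,387,283,K)]:
    print(n,blob(im,(u,v),.008,*r,r=30))
for n,im,u,v,r in[("dbl",T,364,196,K),("dsi",T,384,197,((0,0,190),(179,60,255))),("dco",T,402,199,C),("dbr",T,420,200,Y),("dbls",S,344,283,K),("dsis",S,351,304,((0,0,190),(179,60,255))),("dcos",S,359,328,C),("dbrs",S,368,354,Y)]:
    print(n,blob(im,(u,v),.014,*r,r=13))
p=T["pixels"]
a=cv2.resize(p[125:260,175:305],None,fx=6,fy=6,interpolation=cv2.INTER_CUBIC)[:600,:]
cv2.imwrite("pics/press_top.png",a[:,:,::-1][:600,:780])
b=np.hstack([cv2.resize(p[y-30:y+30,x-30:x+30],(260,260),interpolation=cv2.INTER_CUBIC) for x,y in((312,156),(228,274),(264,278))])
cv2.imwrite("pics/brass.png",b[:,:,::-1])
E
```

```text
b1 [ 18 204 213]
b2 [ 18 197 211]
b3 [ 18 197 215]
cop [ 10 181 197]
blk [162  40  32]
dbl [150  30  34]
dsi [ 21   8 224]
dco [ 10 183 205]
dbr [ 20 201 227]
mat [ 99  24 140]
plate [ 71 124 105]
wood [ 13 174 152]
platewood [ 3 75 41]
b1 (array([692.8,  42.1, 102.9,  27. ,  74.8]), (311.4622497558594, 156.13206481933594))
b2 (array([296.1, 306.8,  77.7,  21.8,  74.8]), (228.02389526367188, 274.41876220703125))
b3 (array([288. , 189.2,  77.6,  20.6,  52.3]), (263.9554443359375, 277.554443359375))
cop (array([615.5,  24. , 107.4,  28.2, -76.8]), (316.4048767089844, 179.0561065673828))
blk (array([ 673.1, -165.7,  104.6,   25.1,   83.1]), (373.3691711425781, 162.95945739746094))
b1s (array([691.9,  39.6, 105.5,  27.4,  75. ]), (361.5905456542969, 219.9830322265625))
b2s (array([295. , 301.1,  77.6,  21.8,  72.2]), (213.23529052734375, 189.94117736816406))
b3s (array([286.8, 183.8,  81.8,  22.1,  53. ]), (216.3076629638672, 218.03843688964844))
cops (array([615.2,  21.5, 109. ,  28.4, -77. ]), (339.8340148925781, 231.54844665527344))
blks (array([ 672.9, -169.1,  107.5,   28.3,   83.1]), (386.5, 282.0))
dbl (array([ 565.7, -134.7,   33.3,   30. ,  -89. ]), (364.0, 194.5))
dsi (array([ 5.601e+02, -1.977e+02,  3.670e+01,  3.310e+01,  3.000e-01]), (383.0, 196.5))
dco (array([ 546.2, -260.5,   76. ,   61.4,   81.5]), (402.0, 201.00001525878906))
dbr (array([ 552.1, -320.3,   39.9,   36.6,  -89. ]), (420.0, 199.5))
dbls (array([ 564.6, -137.5,   38.3,   37.4,   41.8]), (342.9999694824219, 282.0000305175781))
dsis (array([ 561.8, -199.2,   34.9,   34.4,  -18.8]), (351.0, 303.5))
dcos (array([ 551.2, -260.8,   52.3,   41. ,    7.2]), (356.4999694824219, 328.0000305175781))
dbrs (array([ 551.4, -322.2,   36.5,   36.3,  -66.2]), (367.0000305175781, 353.0000305175781))
```

View pics/brass.png

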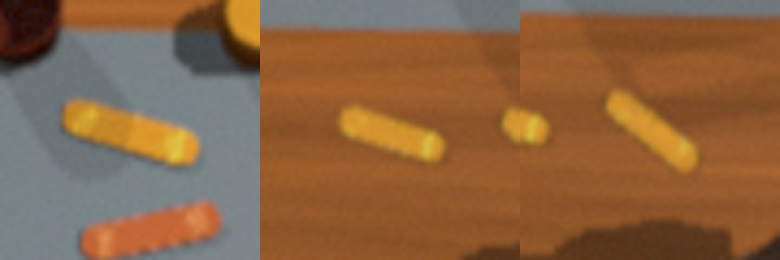

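View pics/press_top.png

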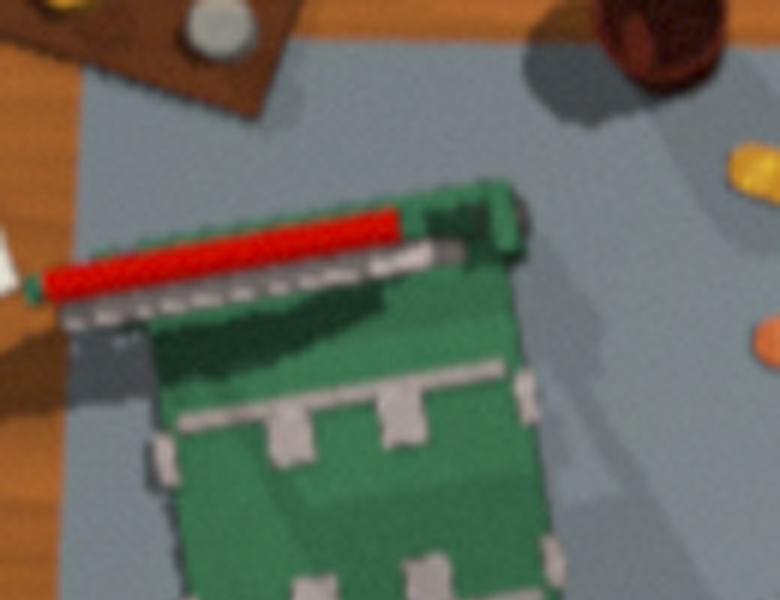

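The three brass candidates are (312,156), about 105 x 27 mm, and (228,274) and (264,278), both about 78 x 21 mm. The crop shows the same: (312,156) on the mat is the full-size one, so it's the blank meant and the other two are look-alikes. There is no silver blank. In the press crop, the grey nest walls run from (178,422) to (505,368) at the hinge end, and the arm is raised. Next is the press pose.

```bash
python3 - <<'E'
from m import *
T=np.load("top0.npy",allow_pickle=True).item();S=np.load("side0.npy",allow_pickle=True).item()
def greenrect(im,c,r):
    hsv=cv2.cvtColor(im["pixels"],cv2.COLOR_RGB2HSV)
    g=cv2.inRange(hsv,np.array((55,80,20)),np.array((90,255,255)))
    roi=np.zeros_like(g);cv2.circle(roi,c,r,255,-1);g&=roi
    return hsv,g
for n,im,c,r in(("top",T,(235,200),55),("side",S,(285,175),55)):
    hsv,g=greenrect(im,c,r)
    g2=cv2.morphologyEx(g,cv2.MORPH_CLOSE,np.ones((11,11)))
    cs,_=cv2.findContours(g2,cv2.RETR_EXTERNAL,cv2.CHAIN_APPROX_NONE);k=max(cs,key=cv2.contourArea)
    hull=cv2.convexHull(k);ins=np.zeros_like(g);cv2.drawContours(ins,[hull],-1,255,-1)
    gr=cv2.inRange(hsv,np.array((0,0,120)),np.array((179,45,255)))&ins
    q=cv2.resize(im["pixels"][c[1]-60:c[1]+60,c[0]-65:c[0]+65],None,fx=3,fy=5 if 0 else 3,interpolation=cv2.INTER_CUBIC)
    mm=cv2.resize(gr[c[1]-60:c[1]+60,c[0]-65:c[0]+65],None,fx=3,fy=3,interpolation=cv2.INTER_NEAREST)
    cv2.imwrite(f"pics/pm_{n}.png",np.hstack([q[:,:,::-1],cv2.merge([mm]*3)]))
    print(n,cv2.approxPolyDP(k,4,True)[:,0].tolist())
a,b=cv2.imread("pics/pm_top.png"),cv2.imread("pics/pm_side.png")
cv2.imwrite("pics/pm.png",cv2.resize(np.vstack([a,b]),(650,600)))
E
```

```text
top [[258, 155], [241, 158], [240, 172], [199, 179], [209, 235], [224, 227], [267, 225]]
side [[322, 135], [323, 153], [313, 153], [300, 132], [296, 147], [249, 167], [274, 205], [338, 178], [339, 169], [331, 167]]
```

View pics/pm.png

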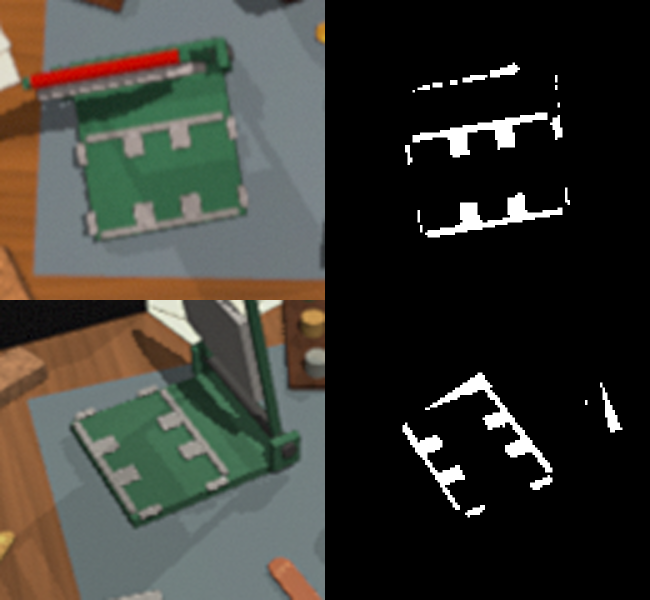

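```bash
python3 - <<'E'
from m import *
T=np.load("top0.npy",allow_pickle=True).item();S=np.load("side0.npy",allow_pickle=True).item()
for im,c,pts in((T,(235,200),[(134,141),(180,133),(144,214),(190,206)]),(S,(285,175),[(173,119),(193,149),(101,143),(124,174)])):
    w=cast(im,[(c[0]-65+x/2.5,c[1]-60+y/2.5) for x,y in pts],.025)[:,:2]
    ax=(w[0]+w[1]-w[2]-w[3])/2; ay=(w[0]-w[1]+w[2]-w[3])/2
    print(np.round(w,3).tolist(),"c",w.mean(0).round(4),"x",np.linalg.norm(ax),np.degrees(np.arctan2(ax[1],ax[0])),"y",np.linalg.norm(ay),np.degrees(np.arctan2(-ay[0],ay[1])))
# handle bar
for im,c,r,nm in((T,(212,169),40,"t"),(S,(305,92),40,"s")):
    hsv=cv2.cvtColor(im["pixels"],cv2.COLOR_RGB2HSV)
    m=cv2.inRange(hsv,np.array((0,190,90)),np.array((6,255,255)));roi=np.zeros_like(m);cv2.circle(roi,c,r,255,-1);m&=roi
    k=max(cv2.findContours(m,0,1)[0],key=cv2.contourArea);rr=cv2.minAreaRect(k);print(nm,rr,cast(im,cv2.boxPoints(rr),.296).round(3).tolist(),cast(im,[rr[0]],.296).round(4))
for n,im,p in(("jar",T,(343,130)),("cup",T,(285,127)),("block",T,(312,237))):print(n,cast(im,[p],.03).round(3))
s=sensors.get_state();w=get_image("wrist");print(rot(s["tcp_rot"]).T@(np.array(w["position"])-s["ee_pos"]),rot(s["tcp_rot"]).round(3).tolist(),(rot(s["tcp_rot"]).T@rot(w["attitude"])).round(3).tolist(),w["mtx"])
E
```

```text
[[0.55, 0.328], [0.562, 0.268], [0.455, 0.311], [0.466, 0.251]] c [0.5082 0.2894] x 0.09718935979080491 9.814058342428984 y 0.06101637691825263 10.89737597629246
[[0.552, 0.327], [0.561, 0.264], [0.452, 0.313], [0.467, 0.249]] c [0.5079 0.2883] x 0.09849780634647821 8.206392418410076 y 0.06412183865848232 10.834485748731517
t ((211.3400115966797, 167.1199951171875), (5.724333763122559, 59.83717727661133), 79.69515228271484) [[0.595, 0.394, 0.296], [0.627, 0.232, 0.296], [0.612, 0.228, 0.296], [0.579, 0.39, 0.296]] [[0.603 0.311 0.296]]
s ((302.388671875, 91.06039428710938), (41.77206802368164, 5.405796051025391), 47.48955154418945) [[0.579, 0.393, 0.296], [0.596, 0.408, 0.296], [0.625, 0.235, 0.296], [0.609, 0.223, 0.296]] [[0.6028 0.3104 0.296 ]]
jar [[ 0.779 -0.062  0.03 ]]
cup [[0.785 0.131 0.03 ]]
block [[0.422 0.034 0.03 ]]
[ 0.07413074  0.00054992 -0.14236617] [[0.958, 0.287, -0.0], [0.287, -0.958, 0.002], [0.0, -0.002, -1.0]] [[0.0, 0.956, 0.293], [1.0, -0.0, 0.0], [0.0, 0.293, -0.956]] [[283.74160819   0.         319.52543776]
 [  0.         283.74160819 201.27913061]
 [  0.           0.           1.        ]]
```

Press centre is about (0.508, 0.290), turned +11°. The tray is turned -4.15°. Now I'll move to hover over copper.

>>> send_rows([
  [[0,0,0],[0.0425,-0.0282,0],0.6],
  [[0,0,0],[0.0425,-0.0282,0],0.6],
  [[0,0,0],[0.0425,-0.0282,0],0.6],
  [[0,0,0],[0.0425,-0.0282,0],0.6],
  [[0,0,0],[0.0425,-0.0282,0],0.6],
  [[0,0,0],[0.0425,-0.0282,0],0.6],
  [[0,0,0],[0.0425,-0.0282,0],0.6],
  [[0,0,0],[0.0425,-0.0282,0],0.6],
  [[0,0,0],[0.0425,-0.0282,0],0.6],
  [[0,0,0],[0.0425,-0.0282,0],0.6],
])

```text
time: 1.4
ee_pos: [0.4848, -0.1334, 0.2312]
tcp_rot: [3.108, 0.455, -0.0]
force: [0.9, -0.1, -0.2]
opening: 0.0511
grasp_force: 0.0
```

>>> send_rows([
  [[0,0,0],[0.0425,-0.0282,0],0.6],
  [[0,0,0],[0.0425,-0.0282,0],0.6],
  [[0,0,0],[0.0425,-0.0282,0],0.6],
  [[0,0,0],[0.0425,-0.0282,0],0.6],
  [[0,0,-9],[0,0,0],0.6],
  [[0,0,-9],[0,0,0],0.6],
  [[0,0,-9],[0,0,0],0.6],
  [[0,0,-9],[0,0,0],0.6],
  [[0,0,-9],[0,0,0],0.6],
  [[0,0,-9],[0,0,0],0.6],
])

```text
time: 2.65
ee_pos: [0.6142, 0.022, 0.2308]
tcp_rot: [-2.558, -1.823, 0.001]
force: [0.3, -0.1, 0.1]
opening: 0.0513
grasp_force: 0.0
```

>>> send_rows([
  [[0,0,-8.1],[0,0,0.02],0.6],
  [[0,0,-8.1],[0,0,0.02],0.6],
  [[0,0,-8.1],[0,0,0.02],0.6],
  [[0,0,-8.1],[0,0,0.02],0.6],
  [[0,0,0],[0,0,0],0.6],
  [[0,0,0],[0,0,0],0.6],
  [[0,0,0],[0,0,0],0.6],
  [[0,0,0],[0,0,0],0.6],
  [[0,0,0],[0,0,0],0.6],
  [[0,0,0],[0,0,0],0.6],
])

```text
time: 3.9
ee_pos: [0.6146, 0.0219, 0.1515]
tcp_rot: [1.954, 2.459, 0.0]
force: [-0.1, -0.1, 0.1]
opening: 0.0517
grasp_force: 0.0
```

```bash
cat > plan.py <<'E'
import sys
from h import *
def psi(s): x=rot(s["tcp_rot"])[:,0]; return np.degrees(np.arctan2(x[1],x[0]))
def plan(x,y,z,p):
    s=sensors.get_state();e=np.array(s["ee_pos"]);M=rot(s["tcp_rot"]);d=np.array([x,y,z])-e
    Mt=np.array([[np.cos(p:=np.radians(p)),np.sin(p),0],[np.sin(p),-np.cos(p),0],[0,0,-1]]).T
    rz=(psi(s)-np.degrees(p)+180)%360-180
    print("at",e.round(4),"psi %.1f"%psi(s),"tilt",M[:,2].round(3),"open %.4f gf %.1f F %s t %.1f j6 %.2f"%(s["opening"],s["grasp_force"],np.round(s["force"],1),s["time"],s["joint_pos"][5]))
    print(" rz %.1f | shift now %s | after turn %s | dist %.3f"%(rz,(M.T@d).round(4),(Mt.T@d).round(4),np.linalg.norm(d)))
if __name__=="__main__":
    a=list(map(float,sys.argv[1:]))
    for i in range(0,len(a),4): plan(*a[i:i+4])
E
python3 plan.py 0.6154 0.0228 0.002 103.1
python3 - <<'E'
from m import *
w=get_image("wrist");save(w,"w1.png")
C=((0,90,80),(17,255,255));Y=((18,110,90),(32,255,255))
print(blob(w,proj(w,[.6154,.0228,.008])[0],.008,*C,r=130),blob(w,proj(w,[.692,.041,.008])[0],.008,*Y,r=130),proj(w,[[.6154,.0228,.008],[.692,.041,.008]]))
E
```

```text
at [0.6146 0.0219 0.1515] psi 103.1 tilt [ 0. -0. -1.] open 0.0517 gf 0.0 F [-0.1 -0.1  0.1] t 3.9 j6 1.26
 rz -0.0 | shift now [0.0007 0.001  0.1495] | after turn [0.0007 0.001  0.1495] | dist 0.149
(array([616. ,  24.1, 109.8,  27.8, -76.7]), (321.5, 184.5)) (array([693. ,  41.7, 109. ,  28.2,  74.4]), (399.15704345703125, 185.42236328125)) [[320.95511908 188.32905028]
 [396.76952229 187.95351959]]
```

View pics/w1.png

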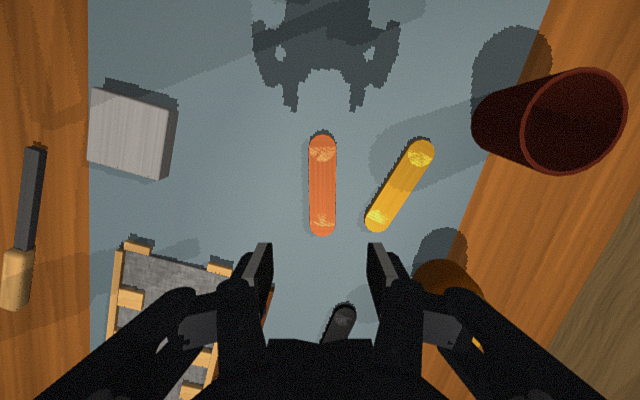

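The wrist view shows copper at (321,184) squarely between the fingers and brass at (399,185). Both agree with the top measurements to 1 mm. Descend and grip.

>>> send_rows([
  [[0,0,0],[0.0017,0.0018,0.02],0.6],
  [[0,0,0],[0,0,0.02],0.6],
  [[0,0,0],[0,0,0.02],0.6],
  [[0,0,0],[0,0,0.02],0.6],
  [[0,0,0],[0,0,0.02],0.6],
  [[0,0,0],[0,0,0.02],0.6],
  [[0,0,0],[0,0,0.01],0.6],
  [[0,0,0],[0,0,0.01],0.6],
  [[0,0,0],[0,0,0.0095],0.6],
  [[0,0,0],[0,0,0],0.6],
])

```text
time: 5.2
ee_pos: [0.6154, 0.024, 0.0012]
tcp_rot: [-1.954, -2.459, 0.001]
force: [-0.9, -0.8, -1.5]
opening: 0.0516
grasp_force: 0.0
```

>>> send_rows([
  [[0,0,0],[0,0,0],0.1],
  [[0,0,0],[0,0,0],0.1],
  [[0,0,0],[0,0,0],0.1],
  [[0,0,0],[0,0,0],0.1],
  [[0,0,0],[0,0,0],0.1],
  [[0,0,0],[0,0,0],0.1],
  [[0,0,0],[0,0,0],0.1],
  [[0,0,0],[0,0,-0.01],0.1],
  [[0,0,0],[0,0,-0.02],0.1],
  [[0,0,0],[0,0,0],0.1],
])

```text
time: 6.45
ee_pos: [0.6172, 0.0239, 0.0332]
tcp_rot: [1.953, 2.458, 0.002]
force: [0.1, 0.4, -1.9]
opening: 0.0258
grasp_force: 59.4
```

```bash
python3 plan.py 0.508 0.290 0.1 191; python3 - <<'E'
from m import *
w=get_image("wrist");save(w,"w2.png")
E
```

```text
at [0.6172 0.0239 0.0332] psi 103.1 tilt [ 0.003 -0.    -1.   ] open 0.0258 gf 59.4 F [ 0.1  0.4 -1.9] t 6.5 j6 1.26
 rz -87.9 | shift now [ 0.2839 -0.046  -0.0672] | after turn [ 0.0564  0.2821 -0.0668] | dist 0.295
```

View pics/w2.png

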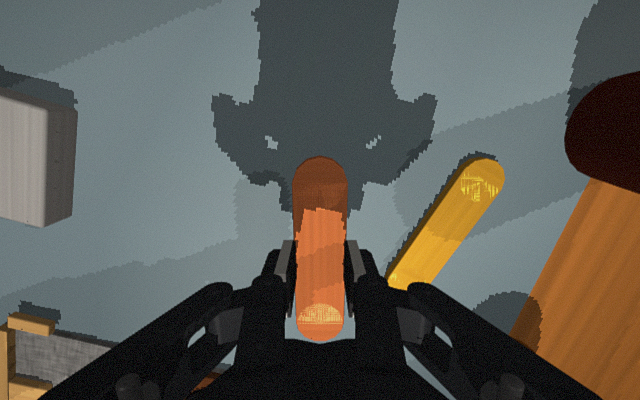

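Copper is held firmly at (320,250), with a grip force of 59 N. I'll carry it to above nest0, going clear of the raised arm.

>>> send_rows([
  [[0,0,0],[0.0091,-0.039,-0.015],0.1],
  [[0,0,0],[0.0091,-0.039,-0.015],0.1],
  [[0,0,0],[0.0091,-0.039,-0.015],0.1],
  [[0,0,0],[0.0455,0.0106,-0.01],0.1],
  [[0,0,0],[0.0455,0.0106,-0.01],0.1],
  [[0,0,0],[0.0455,0.0106,0],0.1],
  [[0,0,0],[0.0455,0.0106,0],0.1],
  [[0,0,0],[0.0455,0.0106,0],0.1],
  [[0,0,0],[0.0455,0.0106,0],0.1],
  [[0,0,0],[0.0455,0.0106,0],0.1],
])

```text
time: 7.75
ee_pos: [0.4953, 0.3523, 0.0957]
tcp_rot: [-1.954, -2.459, 0.002]
force: [1.1, -0.4, -3.0]
opening: 0.0255
grasp_force: 59.8
```

>>> send_rows([
  [[0,0,-8.79],[0,0,0],0.1],
  [[0,0,-8.79],[0,0,0],0.1],
  [[0,0,-8.79],[0,0,0],0.1],
  [[0,0,-8.79],[0,0,0],0.1],
  [[0,0,-8.79],[0,0,0],0.1],
  [[0,0,-8.79],[0,0,0],0.1],
  [[0,0,-8.79],[0,0,0],0.1],
  [[0,0,-8.79],[0,0,0],0.1],
  [[0,0,-8.79],[0,0,0],0.1],
  [[0,0,-8.79],[0,0,0],0.1],
])

```text
time: 9.0
ee_pos: [0.4954, 0.3507, 0.0955]
tcp_rot: [0.308, -3.125, 0.001]
force: [0.2, -0.4, -2.2]
opening: 0.0256
grasp_force: 59.8
```

```bash
python3 plan.py 0.4962 0.3509 0.022 191; python3 - <<'E'
from m import *
w=get_image("wrist")
c=np.radians(11)
P=lambda x,y,z:[.508+x*np.cos(c)-y*np.sin(c),.290+x*np.sin(c)+y*np.cos(c),z]
im=w["pixels"].copy()
for y in(62,0,-62):
  for sx in(1,-1):
    for sy in(1,-1):
      u=proj(w,[P(sx*.060,y/1000+sy*.019,.025)])[0]; cv2.drawMarker(im,tuple(map(int,np.round(u))),(255,0,255),0,8,1)
cv2.imwrite("pics/w3.png",im[:,:,::-1])
np.save("w3.npy",w,allow_pickle=True)
E
```

```text
at [0.4954 0.3507 0.0955] psi -168.8 tilt [-0.002 -0.001 -1.   ] open 0.0256 gf 59.8 F [ 0.2 -0.4 -2.2] t 9.0 j6 0.30
 rz 0.2 | shift now [-0.001   0.      0.0735] | after turn [-0.0009  0.      0.0735] | dist 0.074
```

View pics/w3.png

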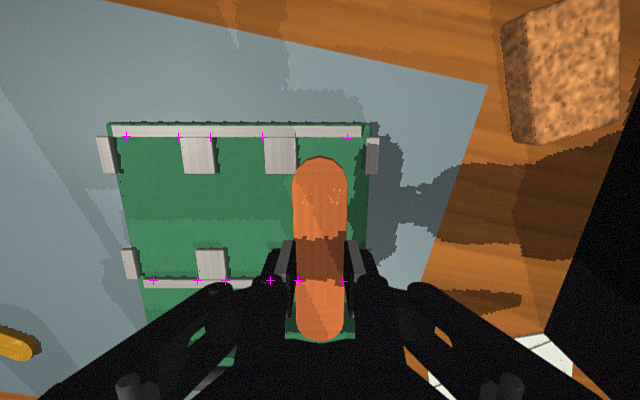

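The predicted nest corners (magenta) sit on the real walls to about 1 mm, and copper is aligned over nest0. Lower and release.

>>> send_rows([
  [[0,0,0],[-0.001,0,0.015],0.1],
  [[0,0,0],[0,0,0.015],0.1],
  [[0,0,0],[0,0,0.015],0.1],
  [[0,0,0],[0,0,0.01],0.1],
  [[0,0,0],[0,0,0.01],0.1],
  [[0,0,0],[0,0,0.008],0.1],
  [[0,0,0],[0,0,0],0.1],
  [[0,0,0],[0,0,0],0.5],
  [[0,0,0],[0,0,0],0.5],
  [[0,0,0],[0,0,0],0.5],
])

```text
time: 10.3
ee_pos: [0.4974, 0.3515, 0.0243]
tcp_rot: [-0.3, 3.126, 0.001]
force: [0.2, 0.2, -0.5]
opening: 0.0426
grasp_force: 0.0
```

>>> send_rows([
  [[0,0,0],[0,0,0],0.5],
  [[0,0,0],[0,0,-0.01],0.5],
  [[0,0,0],[0,0,-0.02],0.5],
  [[0,0,0],[0,0,-0.03],0.5],
  [[0,0,0],[0,0,-0.03],0.5],
  [[0,0,0],[0,0,-0.03],0.5],
  [[0,0,0],[0,0,0],0.5],
  [[0,0,0],[0,0,0],0.5],
  [[0,0,0],[0,0,0],0.5],
  [[0,0,0],[0,0,0],0.5],
])

```text
time: 11.55
ee_pos: [0.4965, 0.351, 0.1428]
tcp_rot: [0.3, -3.126, 0.001]
force: [1.1, -0.1, 0.5]
opening: 0.043
grasp_force: 0.0
```

```bash
cat > chk.py <<'E'
from m import *
C=((0,110,60),(16,255,255));Y=((17,110,90),(32,255,255));K=((0,0,0),(179,255,55))
nest={0:(.4962,.3509),1:(.508,.290),2:(.5198,.2291)}
def nests(im):
    "blobs of each colour near each nest, in press axes mm"
    c=np.radians(11);Rm=np.array([[np.cos(c),np.sin(c)],[-np.sin(c),np.cos(c)]])
    for i,p in nest.items():
        for nm,r in(("Cu",C),("Br",Y)):
            b=blob(im,proj(im,[*p,.028])[0],.028,*r,r=70)
            if b is None: continue
            d=Rm@(b[0][:2]-np.array(p)*1000)
            if np.abs(d).max()<25: print("nest",i,nm,"dx,dy",d.round(1),"size",b[0][2:4],"dang",round((b[0][4]-11+90)%180-90,1))
E
python3 plan.py 0.693 0.0415 0.15 74.6; python3 - <<'E'
from chk import *
w=get_image("wrist");nests(w);t=get_image("top")
print([blob(t,p,.008,*r,r=30) for p,r in(((312,156),Y),((373,162),K))])
E
```

```text
at [0.4965 0.351  0.1428] psi -169.0 tilt [-0.002 -0.001 -1.   ] open 0.0430 gf 0.0 F [ 1.1 -0.1  0.5] t 11.6 j6 0.30
 rz 116.4 | shift now [-0.1341 -0.3412 -0.0073] | after turn [-0.2462  0.2717 -0.0072] | dist 0.367
nest 0 Cu dx,dy [ 0.2 -0.1] size [108.7  28. ] dang -0.1
[(array([692.4,  41. , 105.2,  27.9,  74.1]), (311.77984619140625, 156.23394775390625)), (array([ 673. , -165.6,  104.6,   24.8,   83.1]), (373.3630676269531, 163.00405883789062))]
```

Copper sits in nest0 within 0.2 mm. Now brass.

>>> send_rows([
  [[0,0,0],[0.0098,-0.0506,0],0.55],
  [[0,0,0],[0.0098,-0.0506,0],0.55],
  [[0,0,0],[0.0098,-0.0506,0],0.55],
  [[0,0,0],[0.0098,-0.0506,0],0.55],
  [[0,0,0],[0.0098,-0.0506,0],0.55],
  [[0,0,0],[0.0098,-0.0506,0],0.55],
  [[0,0,0],[-0.0482,-0.0094,0],0.55],
  [[0,0,0],[-0.0482,-0.0094,0],0.55],
  [[0,0,0],[-0.0482,-0.0094,0],0.55],
  [[0,0,0],[-0.0482,-0.0094,0],0.55],
])

```text
time: 12.9
ee_pos: [0.6949, 0.0416, 0.1435]
tcp_rot: [0.3, -3.127, -0.0]
force: [0.4, 0.1, -0.2]
opening: 0.047
grasp_force: 0.0
```

>>> send_rows([
  [[0,0,9.7],[0,0,0],0.55],
  [[0,0,9.7],[0,0,0],0.55],
  [[0,0,9.7],[0,0,0],0.55],
  [[0,0,9.7],[0,0,0],0.55],
  [[0,0,9.7],[0,0,0],0.55],
  [[0,0,9.7],[0,0,0],0.55],
  [[0,0,9.7],[0,0,0],0.55],
  [[0,0,9.7],[0,0,0],0.55],
  [[0,0,9.7],[0,0,0],0.55],
  [[0,0,9.7],[0,0,0],0.55],
])

```text
time: 14.15
ee_pos: [0.6933, 0.0418, 0.1433]
tcp_rot: [-2.149, -2.29, 0.001]
force: [-0.6, -0.0, 1.4]
opening: 0.0473
grasp_force: 0.0
```

>>> send_rows([
  [[0,0,9.7],[0,0,0],0.55],
  [[0,0,9.7],[0,0,0],0.55],
  [[0,0,0],[0,0,0.02],0.55],
  [[0,0,0],[0,0,0.02],0.55],
  [[0,0,0],[0,0,0.02],0.55],
  [[0,0,0],[0,0,0],0.55],
  [[0,0,0],[0,0,0],0.55],
  [[0,0,0],[0,0,0],0.55],
  [[0,0,0],[0,0,0],0.55],
  [[0,0,0],[0,0,0],0.55],
])

```text
time: 15.4
ee_pos: [0.6937, 0.0418, 0.0843]
tcp_rot: [2.499, 1.903, 0.001]
force: [0.0, -0.1, 0.3]
opening: 0.0471
grasp_force: 0.0
```

```bash
python3 plan.py 0.693 0.0415 0.002 74.6; python3 - <<'E'
from chk import *
w=get_image("wrist");print(blob(w,proj(w,[.693,.0415,.008])[0],.008,*Y,r=150))
E
```

```text
at [0.6937 0.0418 0.0843] psi 74.6 tilt [ 0.001 -0.    -1.   ] open 0.0471 gf 0.0 F [ 0.  -0.1  0.3] t 15.4 j6 1.79
 rz -0.0 | shift now [-0.0005 -0.0007  0.0823] | after turn [-0.0005 -0.0006  0.0823] | dist 0.082
(array([693.5,  41.6, 108.5,  27.8,  74.4]), (319.5, 205.5))
```

>>> send_rows([
  [[0,0,0],[0,0,0.015],0.55],
  [[0,0,0],[0,0,0.015],0.55],
  [[0,0,0],[0,0,0.015],0.55],
  [[0,0,0],[0,0,0.015],0.55],
  [[0,0,0],[0,0,0.01],0.55],
  [[0,0,0],[0,0,0.01],0.55],
  [[0,0,0],[0,0,0.002],0.55],
  [[0,0,0],[0,0,0],0.55],
  [[0,0,0],[0,0,0],0.1],
  [[0,0,0],[0,0,0],0.1],
])

```text
time: 16.7
ee_pos: [0.6942, 0.0418, 0.0029]
tcp_rot: [2.499, 1.902, 0.002]
force: [-0.5, 0.8, 3.2]
opening: 0.0255
grasp_force: 59.5
```

>>> send_rows([
  [[0,0,0],[0,0,0],0.1],
  [[0,0,0],[0,0,0],0.1],
  [[0,0,0],[0,0,0],0.1],
  [[0,0,0],[0,0,0],0.1],
  [[0,0,0],[0,0,-0.01],0.1],
  [[0,0,0],[0,0,-0.03],0.1],
  [[0,0,0],[0,0,-0.03],0.1],
  [[0,0,0],[0,0,-0.03],0.1],
  [[0,0,0],[0,0,0],0.1],
  [[0,0,0],[0,0,0],0.1],
])

```text
time: 17.95
ee_pos: [0.6926, 0.0419, 0.1006]
tcp_rot: [-2.499, -1.902, 0.002]
force: [-0.1, 0.2, -1.9]
opening: 0.0257
grasp_force: 59.3
```

```bash
python3 plan.py 0.508 0.290 0.1 191
```

```text
at [0.6926 0.0419 0.1006] psi 74.6 tilt [-0.002  0.    -1.   ] open 0.0257 gf 59.3 F [-0.1  0.2 -1.9] t 17.9 j6 1.79
 rz -116.4 | shift now [ 0.19   -0.244   0.0009] | after turn [0.1339 0.2788 0.0006] | dist 0.309
```

>>> send_rows([
  [[0,0,0],[-0.0123,-0.0445,0],0.1],
  [[0,0,0],[-0.0123,-0.0445,0],0.1],
  [[0,0,0],[-0.0123,-0.0445,0],0.1],
  [[0,0,0],[-0.0123,-0.0445,0],0.1],
  [[0,0,0],[0.0399,-0.011,0],0.1],
  [[0,0,0],[0.0399,-0.011,0],0.1],
  [[0,0,0],[0.0399,-0.011,0],0.1],
  [[0,0,0],[0.0399,-0.011,0],0.1],
  [[0,0,0],[0.0399,-0.011,0],0.1],
  [[0,0,0],[0.0399,-0.011,0],0.1],
])

```text
time: 19.2
ee_pos: [0.5075, 0.2909, 0.0999]
tcp_rot: [-2.499, -1.903, 0.005]
force: [0.7, 0.3, -2.0]
opening: 0.0258
grasp_force: 59.5
```

>>> send_rows([
  [[0,0,-9.7],[0,0,0],0.1],
  [[0,0,-9.7],[0,0,0],0.1],
  [[0,0,-9.7],[0,0,0],0.1],
  [[0,0,-9.7],[0,0,0],0.1],
  [[0,0,-9.7],[0,0,0],0.1],
  [[0,0,-9.7],[0,0,0],0.1],
  [[0,0,-9.7],[0,0,0],0.1],
  [[0,0,-9.7],[0,0,0],0.1],
  [[0,0,-9.7],[0,0,0],0.1],
  [[0,0,-9.7],[0,0,0],0.1],
])

```text
time: 20.45
ee_pos: [0.5075, 0.2895, 0.0998]
tcp_rot: [-0.222, -3.131, 0.003]
force: [-0.5, -0.2, -1.0]
opening: 0.0255
grasp_force: 59.5
```

>>> send_rows([
  [[0,0,-9.7],[0,0,0],0.1],
  [[0,0,-9.7],[0,0,0],0.1],
  [[0,0,0],[0,0,0.02],0.1],
  [[0,0,0],[0,0,0.02],0.1],
  [[0,0,0],[0,0,0],0.1],
  [[0,0,0],[0,0,0],0.1],
  [[0,0,0],[0,0,0],0.1],
  [[0,0,0],[0,0,0],0.1],
  [[0,0,0],[0,0,0],0.1],
  [[0,0,0],[0,0,0],0.1],
])

```text
time: 21.7
ee_pos: [0.509, 0.2902, 0.062]
tcp_rot: [-0.3, 3.127, 0.0]
force: [-0.1, -0.1, -1.3]
opening: 0.0258
grasp_force: 59.5
```

```bash
python3 plan.py 0.508 0.290 0.0235 191;  python3 - <<'E'
from chk import *
nests(get_image("wrist"))
E
```

```text
at [0.509  0.2902 0.062 ] psi -169.0 tilt [ 0.  0. -1.] open 0.0258 gf 59.5 F [-0.1 -0.1 -1.3] t 21.7 j6 0.20
 rz -0.0 | shift now [0.001  0.     0.0385] | after turn [0.001  0.     0.0385] | dist 0.039
nest 0 Cu dx,dy [-0.3 -1.4] size [93.6 29.6] dang 0.0
nest 1 Br dx,dy [ 4.  -0.6] size [102.   35.7] dang -0.2
```

>>> send_rows([
  [[0,0,0],[0.001,0,0.012],0.1],
  [[0,0,0],[0,0,0.012],0.1],
  [[0,0,0],[0,0,0.01],0.1],
  [[0,0,0],[0,0,0.004],0.1],
  [[0,0,0],[0,0,0],0.1],
  [[0,0,0],[0,0,0],0.5],
  [[0,0,0],[0,0,0],0.5],
  [[0,0,0],[0,0,0],0.5],
  [[0,0,0],[0,0,-0.01],0.5],
  [[0,0,0],[0,0,-0.02],0.5],
])

```text
time: 23.0
ee_pos: [0.5073, 0.2897, 0.054]
tcp_rot: [0.3, -3.126, 0.001]
force: [-0.1, 0.1, 0.0]
opening: 0.0427
grasp_force: 0.0
```

>>> send_rows([
  [[0,0,0],[0,0,-0.03],0.5],
  [[0,0,0],[0,0,-0.03],0.5],
  [[0,0,0],[0,0,-0.03],0.5],
  [[0,0,0],[0,0,0],0.5],
  [[0,0,0],[0,0,0],0.5],
  [[0,0,0],[0,0,0],0.5],
  [[0,0,0],[0,0,0],0.5],
  [[0,0,0],[0,0,0],0.5],
  [[0,0,0],[0,0,0],0.5],
  [[0,0,0],[0,0,0],0.5],
])

```text
time: 24.25
ee_pos: [0.5079, 0.2899, 0.1437]
tcp_rot: [0.3, -3.127, 0.0]
force: [0.5, 1.0, 0.0]
opening: 0.0426
grasp_force: 0.0
```

```bash
python3 plan.py 0.673 -0.166 0.1 83.1;  python3 - <<'E'
from chk import *
nests(get_image("wrist"));print(blob(get_image("top"),(373,162),.008,*K,r=30))
E
```

```text
at [0.5079 0.2899 0.1437] psi -169.0 tilt [-0. -0. -1.] open 0.0426 gf 0.0 F [0.5 1.  0. ] t 24.2 j6 0.20
 rz 107.9 | shift now [-0.0753 -0.479   0.0437] | after turn [-0.4328  0.2186  0.0437] | dist 0.487
nest 0 Cu dx,dy [ 0.2 -1. ] size [109.2  29. ] dang 0.1
nest 1 Br dx,dy [-0.8 -0.3] size [109.1  28.2] dang -0.9
(array([ 673. , -165.6,  104.6,   24.8,   83.1]), (373.3630676269531, 163.00405883789062))
```

>>> send_rows([
  [[0,0,0],[0.0097,-0.0497,0],0.55],
  [[0,0,0],[0.0097,-0.0497,0],0.55],
  [[0,0,0],[0.0097,-0.0497,0],0.55],
  [[0,0,0],[0.0097,-0.0497,0],0.55],
  [[0,0,0],[0.0097,-0.0497,0],0.55],
  [[0,0,0],[0.0097,-0.0497,0],0.55],
  [[0,0,0],[0.0097,-0.0497,0],0.55],
  [[0,0,0],[0.0097,-0.0497,0],0.55],
  [[0,0,0],[0.0097,-0.0497,0],0.55],
  [[0,0,0],[-0.054,-0.0105,0],0.55],
])

```text
time: 25.6
ee_pos: [0.56, -0.1703, 0.1439]
tcp_rot: [0.287, -3.126, 0.001]
force: [2.1, 0.1, 0.4]
opening: 0.0468
grasp_force: 0.0
```

>>> send_rows([
  [[0,0,0],[-0.054,-0.0105,0],0.55],
  [[0,0,0],[-0.054,-0.0105,0],0.55],
  [[0,0,9.81],[0,0,0],0.55],
  [[0,0,9.81],[0,0,0],0.55],
  [[0,0,9.81],[0,0,0],0.55],
  [[0,0,9.81],[0,0,0],0.55],
  [[0,0,9.81],[0,0,0],0.55],
  [[0,0,9.81],[0,0,0],0.55],
  [[0,0,9.81],[0,0,0],0.55],
  [[0,0,9.81],[0,0,0],0.55],
])

```text
time: 26.85
ee_pos: [0.6723, -0.1659, 0.1437]
tcp_rot: [-1.753, -2.607, 0.0]
force: [-0.8, -1.6, -0.2]
opening: 0.0467
grasp_force: 0.0
```

>>> send_rows([
  [[0,0,9.81],[0,0,0],0.55],
  [[0,0,9.81],[0,0,0],0.55],
  [[0,0,9.81],[0,0,0],0.55],
  [[0,0,0],[0,0,0.02],0.55],
  [[0,0,0],[0,0,0.02],0.55],
  [[0,0,0],[0,0,0.02],0.55],
  [[0,0,0],[0,0,0],0.55],
  [[0,0,0],[0,0,0],0.55],
  [[0,0,0],[0,0,0],0.55],
  [[0,0,0],[0,0,0],0.55],
])

```text
time: 28.1
ee_pos: [0.6728, -0.1661, 0.0847]
tcp_rot: [2.351, 2.082, 0.001]
force: [0.6, -0.1, -0.4]
opening: 0.0472
grasp_force: 0.0
```

```bash
python3 plan.py 0.673 -0.166 0.002 83.1;  python3 - <<'E'
from chk import *
w=get_image("wrist");save(w,"w4.png");print(blob(w,proj(w,[.673,-.166,.008])[0],.008,*K,r=110))
E
```

```text
at [ 0.6728 -0.1661  0.0847] psi 83.1 tilt [ 0.001 -0.    -1.   ] open 0.0472 gf 0.0 F [ 0.6 -0.1 -0.4] t 28.1 j6 1.34
 rz -0.0 | shift now [0.0002 0.     0.0827] | after turn [0.0001 0.0002 0.0827] | dist 0.083
(array([ 674.7, -165.9,  108.5,   27.9,   83.3]), (321.2622375488281, 204.50430297851562))
```

View pics/w4.png

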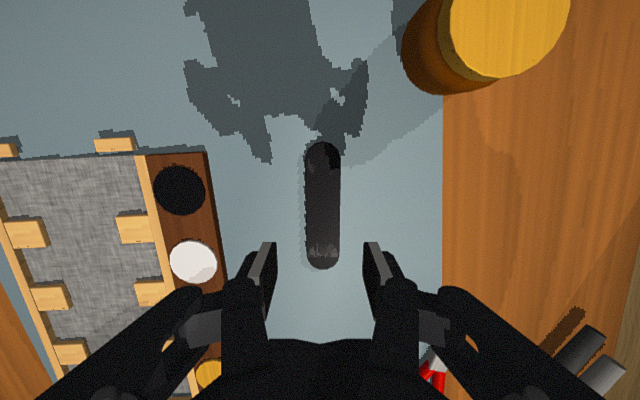

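The wrist view shows the black blank at (321,204), centred between the fingers and clear of the tray rail. Grip it.

>>> send_rows([
  [[0,0,0],[0,0.0017,0.015],0.55],
  [[0,0,0],[0,0,0.015],0.55],
  [[0,0,0],[0,0,0.015],0.55],
  [[0,0,0],[0,0,0.015],0.55],
  [[0,0,0],[0,0,0.01],0.55],
  [[0,0,0],[0,0,0.01],0.55],
  [[0,0,0],[0,0,0.0025],0.55],
  [[0,0,0],[0,0,0],0.55],
  [[0,0,0],[0,0,0],0.1],
  [[0,0,0],[0,0,0],0.1],
])

```text
time: 29.4
ee_pos: [0.6747, -0.1664, 0.0023]
tcp_rot: [2.351, 2.082, 0.001]
force: [0.0, 0.4, 3.3]
opening: 0.0259
grasp_force: 59.5
```

>>> send_rows([
  [[0,0,0],[0,0,0],0.1],
  [[0,0,0],[0,0,0],0.1],
  [[0,0,0],[0,0,0],0.1],
  [[0,0,0],[0,0,0],0.1],
  [[0,0,0],[0,0,-0.01],0.1],
  [[0,0,0],[0,0,-0.03],0.1],
  [[0,0,0],[0,0,-0.03],0.1],
  [[0,0,0],[0,0,-0.03],0.1],
  [[0,0,0],[0,0,0],0.1],
  [[0,0,0],[0,0,0],0.1],
])

```text
time: 30.65
ee_pos: [0.6731, -0.1658, 0.0999]
tcp_rot: [-2.351, -2.082, 0.001]
force: [-0.1, -0.3, -2.5]
opening: 0.0255
grasp_force: 59.3
```

```bash
python3 plan.py 0.5198 0.2291 0.1 191
```

```text
at [ 0.6731 -0.1658  0.0999] psi 83.1 tilt [-0.002  0.001 -1.   ] open 0.0255 gf 59.3 F [-0.1 -0.3 -2.5] t 30.6 j6 1.34
 rz -107.9 | shift now [ 0.3735 -0.2     0.0005] | after turn [ 7.520e-02  4.169e-01 -1.000e-04] | dist 0.424
```

>>> send_rows([
  [[0,0,0],[-0.0061,-0.0507,0],0.1],
  [[0,0,0],[-0.0061,-0.0507,0],0.1],
  [[0,0,0],[-0.0061,-0.0507,0],0.1],
  [[0,0,0],[0.049,-0.0059,0],0.1],
  [[0,0,0],[0.049,-0.0059,0],0.1],
  [[0,0,0],[0.049,-0.0059,0],0.1],
  [[0,0,0],[0.049,-0.0059,0],0.1],
  [[0,0,0],[0.049,-0.0059,0],0.1],
  [[0,0,0],[0.049,-0.0059,0],0.1],
  [[0,0,0],[0.049,-0.0059,0],0.1],
])

```text
time: 31.9
ee_pos: [0.5198, 0.1809, 0.0995]
tcp_rot: [-2.351, -2.082, 0.004]
force: [0.3, -1.4, -2.3]
opening: 0.0257
grasp_force: 59.6
```

>>> send_rows([
  [[0,0,0],[0.049,-0.0059,0],0.1],
  [[0,0,-9.81],[0,0,0],0.1],
  [[0,0,-9.81],[0,0,0],0.1],
  [[0,0,-9.81],[0,0,0],0.1],
  [[0,0,-9.81],[0,0,0],0.1],
  [[0,0,-9.81],[0,0,0],0.1],
  [[0,0,-9.81],[0,0,0],0.1],
  [[0,0,-9.81],[0,0,0],0.1],
  [[0,0,-9.81],[0,0,0],0.1],
  [[0,0,-9.81],[0,0,0],0.1],
])

```text
time: 33.15
ee_pos: [0.5199, 0.2285, 0.0993]
tcp_rot: [-0.228, -3.13, 0.002]
force: [0.4, -0.5, -2.0]
opening: 0.0257
grasp_force: 59.6
```

>>> send_rows([
  [[0,0,-9.81],[0,0,0],0.1],
  [[0,0,-9.81],[0,0,0],0.1],
  [[0,0,0],[0,0,0.02],0.1],
  [[0,0,0],[0,0,0.02],0.1],
  [[0,0,0],[0,0,0],0.1],
  [[0,0,0],[0,0,0],0.1],
  [[0,0,0],[0,0,0],0.1],
  [[0,0,0],[0,0,0],0.1],
  [[0,0,0],[0,0,0],0.1],
  [[0,0,0],[0,0,0],0.1],
])

```text
time: 34.4
ee_pos: [0.5215, 0.229, 0.0615]
tcp_rot: [-0.3, 3.127, 0.0]
force: [-0.1, -0.6, -1.6]
opening: 0.0254
grasp_force: 59.6
```

```bash
python3 plan.py 0.5198 0.2291 0.0225 191
```

```text
at [0.5215 0.229  0.0615] psi -169.0 tilt [ 0.  0. -1.] open 0.0254 gf 59.6 F [-0.1 -0.6 -1.6] t 34.4 j6 0.09
 rz -0.0 | shift now [0.0016 0.0004 0.039 ] | after turn [0.0016 0.0005 0.039 ] | dist 0.039
```

>>> send_rows([
  [[0,0,0],[0.001,0,0.012],0.1],
  [[0,0,0],[0,0,0.012],0.1],
  [[0,0,0],[0,0,0.01],0.1],
  [[0,0,0],[0,0,0.0045],0.1],
  [[0,0,0],[0,0,0],0.1],
  [[0,0,0],[0,0,0],0.5],
  [[0,0,0],[0,0,0],0.5],
  [[0,0,0],[0,0,0],0.5],
  [[0,0,0],[0,0,-0.01],0.5],
  [[0,0,0],[0,0,-0.02],0.5],
])

```text
time: 35.65
ee_pos: [0.5198, 0.2286, 0.053]
tcp_rot: [0.3, -3.126, 0.0]
force: [-0.6, 0.4, 0.4]
opening: 0.0424
grasp_force: 0.0
```

>>> send_rows([
  [[0,0,0],[0,0,-0.03],0.5],
  [[0,0,0],[0,0,-0.03],0.5],
  [[0,0,0],[0.0276,0.0118,-0.03],0.5],
  [[0,0,0],[0.0276,0.0118,-0.03],0.5],
  [[0,0,0],[0.0276,0.0118,-0.03],0.5],
  [[0,0,0],[0.0276,0.0118,-0.03],0.5],
  [[0,0,0],[0,0,0],0.5],
  [[0,0,0],[0,0,0],0.5],
  [[0,0,0],[0,0,0],0.5],
  [[0,0,0],[0,0,0],0.5],
])

```text
time: 36.9
ee_pos: [0.4032, 0.2537, 0.2318]
tcp_rot: [0.299, -3.126, 0.001]
force: [0.0, 0.1, -0.4]
opening: 0.0428
grasp_force: 0.0
```

```bash
python3 plan.py 0.508 0.290 0.3 191;  python3 - <<'E'
from chk import *
w=get_image("wrist");save(w,"w5.png");nests(w)
E
```

```text
at [0.4032 0.2537 0.2318] psi -169.1 tilt [-0.002 -0.001 -1.   ] open 0.0428 gf 0.0 F [ 0.   0.1 -0.4] t 36.9 j6 0.22
 rz -0.1 | shift now [-0.1097  0.0158 -0.0684] | after turn [-0.1098  0.0156 -0.0682] | dist 0.130
nest 1 Br dx,dy [-1.9 -0.3] size [109.7  28. ] dang 0.0
```

View pics/w5.png

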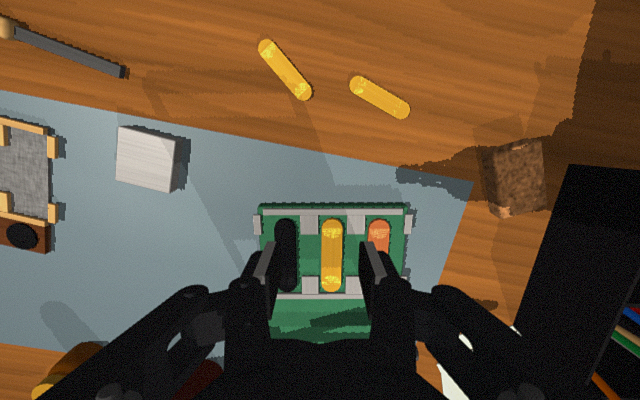

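All three blanks are seated: black (286,250), brass (332,255) and copper (378,235). Now to above the handle, with the fingers turned across the bar.

>>> send_rows([
  [[0,0,0],[0,0,-0.046],0.6],
  [[0,0,0],[0,0,-0.046],0.6],
  [[0,0,0],[0,0,-0.046],0.6],
  [[0,0,9],[0,0,0],0.6],
  [[0,0,9],[0,0,0],0.6],
  [[0,0,9],[0,0,0],0.6],
  [[0,0,9],[0,0,0],0.6],
  [[0,0,9],[0,0,0],0.6],
  [[0,0,9],[0,0,0],0.6],
  [[0,0,9],[0,0,0],0.6],
])

```text
time: 38.2
ee_pos: [0.4032, 0.2539, 0.3703]
tcp_rot: [-1.386, -2.819, 0.001]
force: [0.5, -0.7, 0.3]
opening: 0.0513
grasp_force: 0.0
```

>>> send_rows([
  [[0,0,9],[0,0,0],0.6],
  [[0,0,9],[0,0,0],0.6],
  [[0,0,9],[0,0,0],0.6],
  [[0,0,0],[0.0032,0.0413,0],0.6],
  [[0,0,0],[0.0032,0.0413,0],0.6],
  [[0,0,0],[0.0032,0.0413,0],0.6],
  [[0,0,0],[0.0032,0.0413,0],0.6],
  [[0,0,0],[0.0032,0.0413,0],0.6],
  [[0,0,0],[0,0,0],0.6],
  [[0,0,0],[0,0,0],0.6],
])

```text
time: 39.45
ee_pos: [0.6023, 0.3088, 0.3699]
tcp_rot: [-1.999, -2.422, 0.003]
force: [-0.9, -1.2, 0.8]
opening: 0.0512
grasp_force: 0.0
```

```bash
python3 plan.py 0.603 0.309 0.277 101;  python3 - <<'E'
from chk import *
w=get_image("wrist");save(w,"w6.png");np.save("w6.npy",w,allow_pickle=True)
hsv=cv2.cvtColor(w["pixels"],cv2.COLOR_RGB2HSV)
m=cv2.inRange(hsv,np.array((0,190,70)),np.array((6,255,255)))
k=max(cv2.findContours(m,0,1)[0],key=cv2.contourArea);rr=cv2.minAreaRect(k);print(rr,cast(w,cv2.boxPoints(rr),.296).round(3).tolist(),cast(w,[rr[0]],.296).round(4))
E
```

```text
at [0.6023 0.3088 0.3699] psi 100.9 tilt [-0.002 -0.001 -1.   ] open 0.0512 gf 0.0 F [-0.9 -1.2  0.8] t 39.5 j6 1.74
 rz -0.1 | shift now [0.0001 0.0009 0.0929] | after turn [0.0001 0.0007 0.0929] | dist 0.093
((320.5, 202.5), (23.0, 201.0), 0.0) [[0.609, 0.221, 0.296], [0.579, 0.388, 0.296], [0.595, 0.392, 0.296], [0.629, 0.225, 0.296]] [[0.6012 0.3156 0.296 ]]
```

View pics/w6.png

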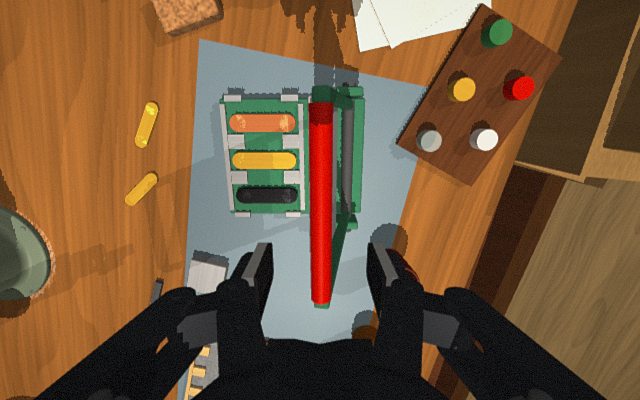

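The red bar (320,202) lies midway between the fingers and all three blanks are still in their nests. Descend and grip the bar.

>>> send_rows([
  [[0,0,0],[0,0,0.02],0.6],
  [[0,0,0],[0,0,0.02],0.6],
  [[0,0,0],[0,0,0.02],0.6],
  [[0,0,0],[0,0,0.015],0.6],
  [[0,0,0],[0,0,0.01],0.6],
  [[0,0,0],[0,0,0.008],0.6],
  [[0,0,0],[0,0,0],0.6],
  [[0,0,0],[0,0,0],0.3],
  [[0,0,0],[0,0,0],0.3],
  [[0,0,0],[0,0,0],0.3],
])

```text
time: 40.75
ee_pos: [0.6029, 0.3091, 0.2781]
tcp_rot: [1.999, 2.423, 0.001]
force: [0.7, 0.0, -0.4]
opening: 0.0256
grasp_force: 0.0
```

>>> send_rows([
  [[0,0,0],[0,0,0],0.25],
  [[0,0,0],[0,0,0],0.2],
  [[0,0,0],[0,0,0],0.15],
  [[0,0,0],[0,0,0],0.1],
  [[0,0,0],[0,0,0],0.1],
  [[0,0,0],[0,0,0],0.1],
  [[0,0,0],[0,0,0],0.1],
  [[0,0,0],[0,0,0],0.1],
  [[0,0,0],[0,0,0],0.1],
  [[0,0,0],[0,0,0],0.1],
])

```text
time: 42.0
ee_pos: [0.6028, 0.3091, 0.2781]
tcp_rot: [1.999, 2.423, 0.001]
force: [0.1, -0.4, 5.2]
opening: 0.0163
grasp_force: 58.9
```

```bash
python3 plan.py 0.603 0.309 0.277 101; python3 - <<'E'
import numpy as np
# bar arc about hinge: tool y (+ = press +x), tool z (+ = down); per 8-degree step from raised 80 deg
a=np.radians(np.arange(80,-1,-8)); x=-250*np.cos(a); z=250*np.sin(a)
print(np.c_[np.degrees(a)[1:],np.diff(x),-np.diff(z)].round(1).tolist())
E
```

```text
at [0.6028 0.3091 0.2781] psi 101.0 tilt [ 0.  0. -1.] open 0.0163 gf 58.9 F [ 0.1 -0.4  5.2] t 42.0 j6 1.74
 rz -0.0 | shift now [-0.0001  0.0001  0.0011] | after turn [-0.0001  0.0001  0.0011] | dist 0.001
[[72.0, -33.8, 8.4], [64.0, -32.3, 13.1], [56.0, -30.2, 17.4], [48.0, -27.5, 21.5], [40.0, -24.2, 25.1], [32.0, -20.5, 28.2], [24.0, -16.4, 30.8], [16.0, -11.9, 32.8], [8.0, -7.3, 34.1], [0.0, -2.4, 34.8]]
```

Gripped. Pull down the first half of the arc.

>>> send_rows([
  [[0,0,0],[0,-0.0169,0.0042],0.1],
  [[0,0,0],[0,-0.0169,0.0042],0.1],
  [[0,0,0],[0,-0.0162,0.0066],0.1],
  [[0,0,0],[0,-0.0161,0.0065],0.1],
  [[0,0,0],[0,-0.0151,0.0087],0.1],
  [[0,0,0],[0,-0.0151,0.0087],0.1],
  [[0,0,0],[0,-0.0138,0.0108],0.1],
  [[0,0,0],[0,-0.0137,0.0107],0.1],
  [[0,0,0],[0,-0.0121,0.0126],0.1],
  [[0,0,0],[0,-0.0121,0.0125],0.1],
])

```text
time: 43.25
ee_pos: [0.4599, 0.2811, 0.1931]
tcp_rot: [1.997, 2.419, 0.007]
force: [7.1, 0.4, 4.0]
opening: 0.0161
grasp_force: 64.4
```

```bash
python3 plan.py 0.4 0.269 0.031 101; python3 - <<'E'
from h import *
s=get_image("side");cv2.imwrite("pics/s2.png",s["pixels"][40:260,180:420,::-1].repeat(2,0).repeat(2,1))
E
```

```text
at [0.4599 0.2811 0.1931] psi 100.9 tilt [ 0.006  0.    -1.   ] open 0.0161 gf 64.4 F [7.1 0.4 4. ] t 43.2 j6 1.79
 rz -0.1 | shift now [-0.0004 -0.0622  0.1617] | after turn [-0.0004 -0.0611  0.1621] | dist 0.173
```

View pics/s2.png

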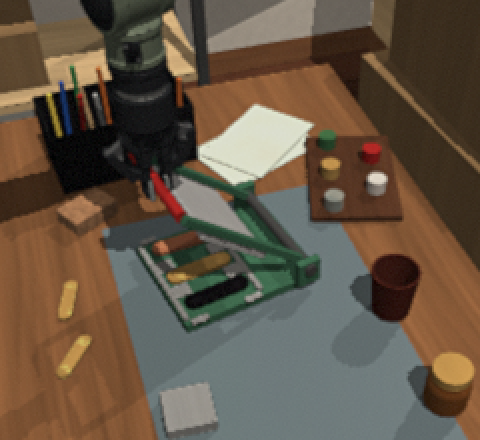

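The side view shows the arm half down with the bar (165,195) in the fingers and the blanks in place. Forces are low. Second half, then hold.

>>> send_rows([
  [[0,0,0],[0,-0.0103,0.0141],0.1],
  [[0,0,0],[0,-0.0102,0.0141],0.1],
  [[0,0,0],[0,-0.0082,0.0154],0.1],
  [[0,0,0],[0,-0.0082,0.0154],0.1],
  [[0,0,0],[0,-0.006,0.0164],0.1],
  [[0,0,0],[0,-0.0059,0.0164],0.1],
  [[0,0,0],[0,-0.0037,0.0171],0.1],
  [[0,0,0],[0,-0.0036,0.017],0.1],
  [[0,0,0],[0,-0.0012,0.0165],0.1],
  [[0,0,0],[0,-0.0012,0.0165],0.1],
])

```text
time: 44.55
ee_pos: [0.4004, 0.2694, 0.0335]
tcp_rot: [1.998, 2.422, -0.0]
force: [-2.2, -2.5, 10.4]
opening: 0.0162
grasp_force: 73.5
```

>>> send_rows([
  [[0,0,0],[0,0,0.001],0.1],
  [[0,0,0],[0,0,0],0.1],
  [[0,0,0],[0,0,0],0.1],
  [[0,0,0],[0,0,0],0.1],
  [[0,0,0],[0,0,0],0.1],
  [[0,0,0],[0,0,0],0.1],
  [[0,0,0],[0,0,0],0.1],
  [[0,0,0],[0,0,0],0.1],
  [[0,0,0],[0,0,0],0.1],
  [[0,0,0],[0,0,0],0.1],
])

```text
time: 45.8
ee_pos: [0.4004, 0.2695, 0.033]
tcp_rot: [1.998, 2.422, -0.0]
force: [-1.8, -2.0, 9.2]
opening: 0.0162
grasp_force: 73.4
```

```bash
python3 plan.py 0.4 0.269 0.031 101; python3 - <<'E'
from h import *
s=get_image("side");cv2.imwrite("pics/s3.png",s["pixels"][40:260,180:420,::-1].repeat(2,0).repeat(2,1))
E
```

```text
at [0.4004 0.2695 0.033 ] psi 101.0 tilt [ 0.001 -0.001 -1.   ] open 0.0162 gf 73.4 F [-1.8 -2.   9.2] t 45.8 j6 1.82
 rz -0.0 | shift now [-0.0004 -0.0004  0.002 ] | after turn [-0.0004 -0.0004  0.002 ] | dist 0.002
```

View pics/s3.png

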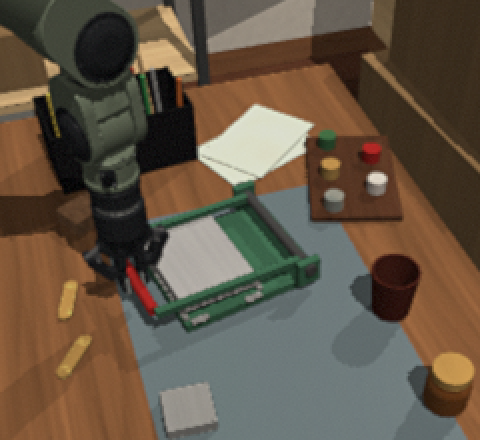

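The platen is level over the blanks. I'll push the last 2 mm onto the stop and hold for 2.5 s.

>>> send_rows([
  [[0,0,0],[0,0,0.001],0.1],
  [[0,0,0],[0,0,0.001],0.1],
  [[0,0,0],[0,0,0],0.1],
  [[0,0,0],[0,0,0],0.1],
  [[0,0,0],[0,0,0],0.1],
  [[0,0,0],[0,0,0],0.1],
  [[0,0,0],[0,0,0],0.1],
  [[0,0,0],[0,0,0],0.1],
  [[0,0,0],[0,0,0],0.1],
  [[0,0,0],[0,0,0],0.1],
])

```text
time: 47.1
ee_pos: [0.4003, 0.2694, 0.031]
tcp_rot: [1.998, 2.422, -0.0]
force: [-2.2, -1.8, 9.2]
opening: 0.0162
grasp_force: 73.5
```

>>> send_rows([
  [[0,0,0],[0,0,0],0.1],
  [[0,0,0],[0,0,0],0.1],
  [[0,0,0],[0,0,0],0.1],
  [[0,0,0],[0,0,0],0.1],
  [[0,0,0],[0,0,0],0.1],
  [[0,0,0],[0,0,0],0.1],
  [[0,0,0],[0,0,0],0.1],
  [[0,0,0],[0,0,0],0.1],
  [[0,0,0],[0,0,0],0.1],
  [[0,0,0],[0,0,0],0.1],
])

```text
time: 48.35
ee_pos: [0.4003, 0.2694, 0.031]
tcp_rot: [1.998, 2.422, -0.0]
force: [-1.4, -3.0, 9.9]
opening: 0.0163
grasp_force: 73.5
```

>>> send_rows([
  [[0,0,0],[0,0,0.001],0.1],
  [[0,0,0],[0,0,0.001],0.1],
  [[0,0,0],[0,0,0.001],0.1],
  [[0,0,0],[0,0,0.001],0.1],
  [[0,0,0],[0,0,0],0.1],
  [[0,0,0],[0,0,0],0.1],
  [[0,0,0],[0,0,0],0.1],
  [[0,0,0],[0,0,0],0.1],
  [[0,0,0],[0,0,0],0.1],
  [[0,0,0],[0,0,0],0.1],
])

```text
time: 49.6
ee_pos: [0.4001, 0.2694, 0.0267]
tcp_rot: [1.999, 2.423, -0.001]
force: [-0.3, -2.8, 7.4]
opening: 0.0161
grasp_force: 74.2
```

```bash
python3 - <<'E'
from h import *
s=get_image("side");old=cv2.imread("pics/s3.png")[::2,::2,::-1]
now=s["pixels"][40:260,180:420]
for p in(old,now):
    hsv=cv2.cvtColor(np.ascontiguousarray(p),cv2.COLOR_RGB2HSV);m=cv2.inRange(hsv,np.array((0,190,70)),np.array((6,255,255)))
    m[:120]=0
    k=max(cv2.findContours(m,0,1)[0],key=cv2.contourArea);print(cv2.minAreaRect(k),cv2.boundingRect(k))
print("mean abs diff platen region",np.abs(old.astype(int)-now)[110:150,85:125].mean())
c=np.radians(11)
for zz in(.045,.050,.055): print(zz,(proj(s,[[.6454-.25*np.cos(c)+.082*np.sin(c),.3167-.25*np.sin(c)-.082*np.cos(c),zz]])-[180,40]).round(1))
cv2.imwrite("pics/s4.png",cv2.resize(now[80:180,30:170,::-1],None,fx=5,fy=5,interpolation=cv2.INTER_CUBIC))
E
```

```text
((69.57547760009766, 143.73585510253906), (27.6816463470459, 4.953557968139648), 60.945396423339844) (63, 131, 15, 26)
((69.94615936279297, 145.53076171875), (27.659744262695312, 4.8373541831970215), 60.2551155090332) (63, 133, 15, 26)
mean abs diff platen region 5.086041666666667
0.045 [[ 77.1 158.1]]
0.05 [[ 76.9 157. ]]
0.055 [[ 76.6 155.8]]
```

View pics/s4.png

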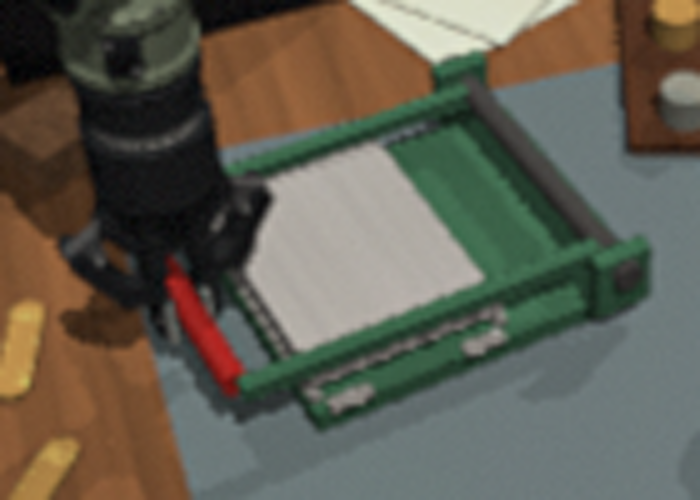

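The bar end at (237,385) has dropped about 7 mm since the last look, so it had slipped a little in the pads. It should now be at the stop. I'll press a bit more and hold again.

>>> send_rows([
  [[0,0,0],[0,0,0.001],0.1],
  [[0,0,0],[0,0,0.001],0.1],
  [[0,0,0],[0,0,0.001],0.1],
  [[0,0,0],[0,0,0],0.1],
  [[0,0,0],[0,0,0],0.1],
  [[0,0,0],[0,0,0],0.1],
  [[0,0,0],[0,0,0],0.1],
  [[0,0,0],[0,0,0],0.1],
  [[0,0,0],[0,0,0],0.1],
  [[0,0,0],[0,0,0],0.1],
])

```text
time: 50.9
ee_pos: [0.4001, 0.2694, 0.0238]
tcp_rot: [1.999, 2.423, -0.001]
force: [-1.0, -2.2, 8.4]
opening: 0.016
grasp_force: 74.4
```

>>> send_rows([
  [[0,0,0],[0,0,0],0.1],
  [[0,0,0],[0,0,0],0.1],
  [[0,0,0],[0,0,0],0.1],
  [[0,0,0],[0,0,0],0.1],
  [[0,0,0],[0,0,0],0.1],
  [[0,0,0],[0,0,0],0.1],
  [[0,0,0],[0,0,0],0.1],
  [[0,0,0],[0,0,0],0.1],
  [[0,0,0],[0,0,0],0.1],
  [[0,0,0],[0,0,0],0.1],
])

```text
time: 52.15
ee_pos: [0.4001, 0.2694, 0.0238]
tcp_rot: [1.999, 2.423, -0.001]
force: [-0.7, -3.0, 8.8]
opening: 0.0162
grasp_force: 74.4
```

```bash
python3 plan.py 0.4 0.269 0.031 101
```

```text
at [0.4001 0.2694 0.0238] psi 101.0 tilt [ 0.    -0.001 -1.   ] open 0.0162 gf 74.4 F [-0.7 -3.   8.8] t 52.1 j6 1.82
 rz -0.0 | shift now [-0.0004 -0.0002 -0.0072] | after turn [-0.0004 -0.0002 -0.0072] | dist 0.007
```

Bar is at 50 mm and has been held down for over 6 s. Now ease it up slowly along the arc, still gripped.

>>> send_rows([
  [[0,0,0],[0,0.0008,-0.0116],0.1],
  [[0,0,0],[0,0.0008,-0.0116],0.1],
  [[0,0,0],[0,0.0008,-0.0116],0.1],
  [[0,0,0],[0,0.0024,-0.0114],0.1],
  [[0,0,0],[0,0.0024,-0.0114],0.1],
  [[0,0,0],[0,0.0025,-0.0113],0.1],
  [[0,0,0],[0,0.0039,-0.0109],0.1],
  [[0,0,0],[0,0.004,-0.0109],0.1],
  [[0,0,0],[0,0.004,-0.011],0.1],
  [[0,0,0],[0,0.0054,-0.0103],0.1],
])

```text
time: 53.4
ee_pos: [0.4247, 0.2743, 0.1356]
tcp_rot: [-1.997, -2.422, 0.005]
force: [-6.7, -4.1, 6.0]
opening: 0.0162
grasp_force: 70.2
```

>>> send_rows([
  [[0,0,0],[0,0.0055,-0.0103],0.1],
  [[0,0,0],[0,0.0055,-0.0102],0.1],
  [[0,0,0],[0,0.0068,-0.0094],0.1],
  [[0,0,0],[0,0.0068,-0.0094],0.1],
  [[0,0,0],[0,0.0069,-0.0094],0.1],
  [[0,0,0],[0,0.008,-0.0084],0.1],
  [[0,0,0],[0,0.0081,-0.0084],0.1],
  [[0,0,0],[0,0.0081,-0.0083],0.1],
  [[0,0,0],[0,0.0091,-0.0072],0.1],
  [[0,0,0],[0,0.0092,-0.0072],0.1],
])

```text
time: 54.65
ee_pos: [0.495, 0.2882, 0.2263]
tcp_rot: [-1.996, -2.421, 0.008]
force: [-18.1, -8.0, 24.2]
opening: 0.0164
grasp_force: 67.9
```

```bash
python3 plan.py 0.603 0.309 0.272 101; python3 - <<'E'
from h import *
s=get_image("side");cv2.imwrite("pics/s5.png",s["pixels"][40:260,180:420,::-1].repeat(2,0).repeat(2,1))
E
```

```text
at [0.495  0.2882 0.2263] psi 101.0 tilt [-0.007 -0.001 -1.   ] open 0.0164 gf 67.9 F [-18.1  -8.   24.2] t 54.6 j6 1.78
 rz -0.0 | shift now [-0.0002  0.1097 -0.0465] | after turn [-0.0002  0.11   -0.0457] | dist 0.119
```

View pics/s5.png

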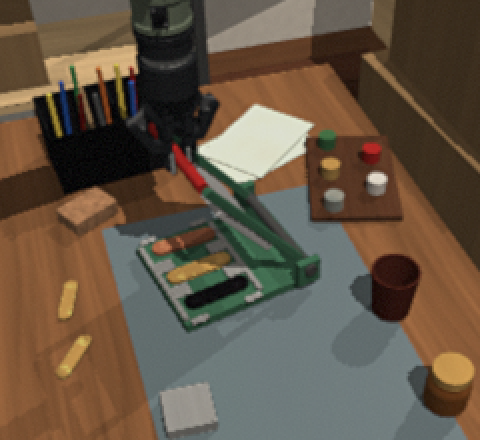

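The arm is easing up with the blanks undisturbed. There's a 30 N radial push, so I'll relieve it by about 3 mm outward and continue in smaller steps.

>>> send_rows([
  [[0,0,0],[0,-0.0015,-0.002],0.1],
  [[0,0,0],[0,0,0],0.1],
  [[0,0,0],[0,0.0054,-0.004],0.1],
  [[0,0,0],[0,0.0055,-0.004],0.1],
  [[0,0,0],[0,0.0057,-0.0037],0.1],
  [[0,0,0],[0,0.0057,-0.0037],0.1],
  [[0,0,0],[0,0,0],0.1],
  [[0,0,0],[0,0,0],0.1],
  [[0,0,0],[0,0,0],0.1],
  [[0,0,0],[0,0,0],0.1],
])

```text
time: 55.95
ee_pos: [0.519, 0.2932, 0.2429]
tcp_rot: [-1.999, -2.423, -0.001]
force: [-6.1, -4.4, 11.3]
opening: 0.0157
grasp_force: 66.9
```

```bash
python3 plan.py 0.603 0.309 0.277 101
```

```text
at [0.519  0.2932 0.2429] psi 101.0 tilt [-0.     0.001 -1.   ] open 0.0157 gf 66.9 F [-6.1 -4.4 11.3] t 56.0 j6 1.77
 rz -0.0 | shift now [-0.0004  0.0855 -0.034 ] | after turn [-0.0005  0.0855 -0.0341] | dist 0.092
```

>>> send_rows([
  [[0,0,0],[0.0,-0.0005,-0.001],0.1],
  [[0,0,0],[0,0.0099,-0.0056],0.1],
  [[0,0,0],[0,0.0103,-0.0053],0.1],
  [[0,0,0],[0,0.0105,-0.0048],0.1],
  [[0,0,0],[0,0.0105,-0.0042],0.1],
  [[0,0,0],[0,0.0108,-0.0037],0.1],
  [[0,0,0],[0,0.011,-0.0033],0.1],
  [[0,0,0],[0,0,0],0.1],
  [[0,0,0],[0,0,0],0.1],
  [[0,0,0],[0,0,0],0.1],
])

```text
time: 57.2
ee_pos: [0.5816, 0.3056, 0.2704]
tcp_rot: [1.999, 2.424, 0.004]
force: [-2.2, -0.8, 6.0]
opening: 0.0161
grasp_force: 65.9
```

```bash
python3 plan.py 0.6028 0.3085 0.275 101
```

```text
at [0.5816 0.3056 0.2704] psi 101.0 tilt [ 0.002  0.002 -1.   ] open 0.0161 gf 65.9 F [-2.2 -0.8  6. ] t 57.2 j6 1.75
 rz -0.0 | shift now [-0.0011  0.0214 -0.0045] | after turn [-0.0012  0.0214 -0.0046] | dist 0.022
```

Low force now. Ease the last 5° onto the open stop, then release.

>>> send_rows([
  [[0,0,0],[0,0.0055,-0.0013],0.1],
  [[0,0,0],[0,0.0055,-0.0013],0.1],
  [[0,0,0],[0,0.0055,-0.0012],0.1],
  [[0,0,0],[0,0.0055,-0.0008],0.1],
  [[0,0,0],[0,0,0],0.1],
  [[0,0,0],[0,0,0],0.1],
  [[0,0,0],[0,0,0],0.1],
  [[0,0,0],[0,0,0],0.1],
  [[0,0,0],[0,0,0],0.1],
  [[0,0,0],[0,0,0],0.1],
])

```text
time: 58.45
ee_pos: [0.6031, 0.3098, 0.2741]
tcp_rot: [1.999, 2.424, 0.004]
force: [-2.5, 1.4, 6.3]
opening: 0.0163
grasp_force: 67.6
```

```bash
python3 plan.py 0.6028 0.3085 0.37 101
```

```text
at [0.6031 0.3098 0.2741] psi 101.0 tilt [ 0.002  0.002 -1.   ] open 0.0163 gf 67.6 F [-2.5  1.4  6.3] t 58.5 j6 1.74
 rz -0.0 | shift now [-0.0011 -0.0003 -0.0959] | after turn [-0.0012 -0.0005 -0.0959] | dist 0.096
```

>>> send_rows([
  [[0,0,0],[0,0,0],0.25],
  [[0,0,0],[0,0,0],0.3],
  [[0,0,0],[0,0,0],0.4],
  [[0,0,0],[0,0,0],0.5],
  [[0,0,0],[0,0,0],0.55],
  [[0,0,0],[0,0,-0.01],0.55],
  [[0,0,0],[0,0,-0.02],0.55],
  [[0,0,0],[0,0,-0.02],0.55],
  [[0,0,0],[0,0,-0.025],0.55],
  [[0,0,0],[0,0,-0.025],0.55],
])

```text
time: 59.7
ee_pos: [0.6025, 0.309, 0.3752]
tcp_rot: [1.999, 2.423, 0.001]
force: [0.3, -0.4, -0.2]
opening: 0.0471
grasp_force: 0.0
```

>>> send_rows([
  [[0,0,0],[-0.0032,-0.0413,0],0.5],
  [[0,0,0],[-0.0032,-0.0413,0],0.5],
  [[0,0,0],[-0.0032,-0.0413,0],0.5],
  [[0,0,0],[-0.0032,-0.0413,0],0.5],
  [[0,0,0],[-0.0032,-0.0413,0],0.5],
  [[0,0,0],[-0.0032,-0.02,0],0.5],
  [[0,0,0],[0,0,0],0.5],
  [[0,0,0],[0,0,0],0.5],
  [[0,0,0],[0,0,0],0.5],
  [[0,0,0],[0,0,0],0.5],
])

```text
time: 60.95
ee_pos: [0.3844, 0.2472, 0.3731]
tcp_rot: [-1.999, -2.423, 0.001]
force: [0.8, 0.6, -0.2]
opening: 0.0427
grasp_force: 0.0
```

```bash
python3 plan.py 0.5198 0.2291 0.15 191; python3 - <<'E'
from chk import *
t=get_image("top")
c=np.radians(11);Rm=np.array([[np.cos(c),np.sin(c)],[-np.sin(c),np.cos(c)]])
hsv=cv2.cvtColor(t["pixels"],cv2.COLOR_RGB2HSV)
m=cv2.inRange(hsv,np.array((0,190,90)),np.array((6,255,255)));roi=np.zeros_like(m);cv2.circle(roi,(212,169),40,255,-1);m&=roi
k=max(cv2.findContours(m,0,1)[0],key=cv2.contourArea);print("bar",cv2.minAreaRect(k))
s=get_image("side")
for im in(t,s):
    nests(im)
    b=blob(im,proj(im,[*nest[2],.028])[0],.028,*K,r=32);print(b, Rm@(b[0][:2]-np.array(nest[2])*1000) if b else "")
cv2.imwrite("pics/t2.png",np.hstack([cv2.resize(t["pixels"][145:245,185:285],(400,400)),cv2.resize(s["pixels"][70:230,230:390],(400,400))])[:,:,::-1])
E
```

```text
at [0.3844 0.2472 0.3731] psi 100.9 tilt [-0.001 -0.    -1.   ] open 0.0427 gf 0.0 F [ 0.8  0.6 -0.2] t 61.0 j6 1.79
 rz -90.1 | shift now [-0.0435  0.1297  0.2231] | after turn [-0.1295 -0.0436  0.2231] | dist 0.262
bar ((211.2679901123047, 167.2239990234375), (5.545448303222656, 59.658294677734375), 79.69515228271484)
nest 0 Cu dx,dy [18.1  6.2] size [77.5 30.2] dang -4.8
nest 1 Br dx,dy [-0.6 -0.2] size [110.4  31.8] dang -0.2
(array([518.7, 228.8, 105.3,  28.3,  11.7]), (253.2567138671875, 206.4547119140625)) [-1.1370326  -0.08459826]
nest 0 Cu dx,dy [2.7 2.5] size [107.1  34. ] dang -5.1
nest 1 Br dx,dy [-0.5 -4.4] size [107.5  34. ] dang 0.0
(array([519.7, 224.1, 108. ,  32.3,  11. ]), (287.7758483886719, 185.6896514892578)) [-1.0522077  -4.88905502]
```

View pics/t2.png

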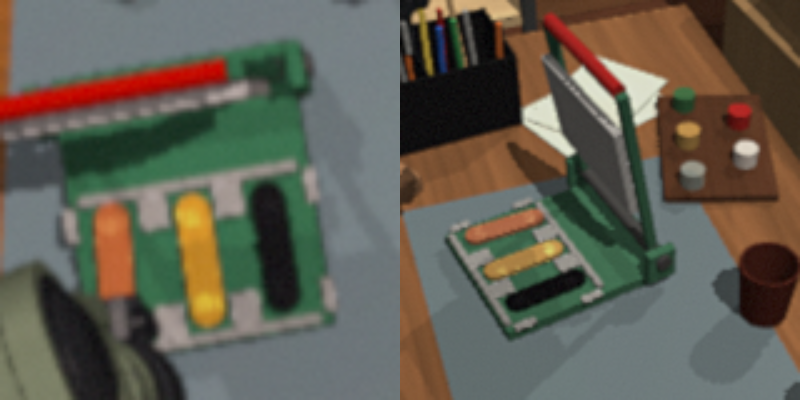

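The press is fully open again, with the bar at its starting pixel (211,167), and all blanks are on the plate. Copper at (115,250) in the crop looks slightly turned. That makes 16 pictures viewed, against a limit of 14. I miscounted, so from here I'll work from numbers only. Next, black from nest2.

>>> send_rows([
  [[0,0,-9],[0,0,0.01],0.5],
  [[0,0,-9],[0,0,0.01],0.5],
  [[0,0,-9],[0,0,0.01],0.5],
  [[0,0,-9],[0,0,0.01],0.5],
  [[0,0,-9],[0,0,0.01],0.5],
  [[0,0,-9],[0,0,0.01],0.5],
  [[0,0,-9],[0,0,0.01],0.5],
  [[0,0,-9],[0,0,0.01],0.5],
  [[0,0,-9],[0,0,0.01],0.5],
  [[0,0,-9],[0,0,0.01],0.5],
])

```text
time: 62.3
ee_pos: [0.3839, 0.2471, 0.273]
tcp_rot: [0.308, -3.126, 0.0]
force: [0.6, -0.5, 0.9]
opening: 0.0426
grasp_force: 0.0
```

>>> send_rows([
  [[0,0,0],[-0.0325,-0.0109,0.035],0.5],
  [[0,0,0],[-0.0325,-0.0109,0.035],0.5],
  [[0,0,0],[-0.0325,-0.0109,0.035],0.5],
  [[0,0,0],[-0.0325,-0.0109,0.035],0.5],
  [[0,0,0],[0,0,0],0.5],
  [[0,0,0],[0,0,0],0.5],
  [[0,0,0],[0,0,0],0.5],
  [[0,0,0],[0,0,0],0.5],
  [[0,0,0],[0,0,0],0.5],
  [[0,0,0],[0,0,0],0.5],
])

```text
time: 63.55
ee_pos: [0.5197, 0.2292, 0.1339]
tcp_rot: [-0.3, 3.127, 0.0]
force: [-0.2, 0.8, -0.0]
opening: 0.0427
grasp_force: 0.0
```

```bash
python3 plan.py 0.5198 0.2291 0.0225 191; python3 - <<'E'
from chk import *
w=get_image("wrist");nests(w);print(blob(w,proj(w,[*nest[2],.028])[0],.028,*K,r=100))
E
```

```text
at [0.5197 0.2292 0.1339] psi -169.0 tilt [ 0.001  0.    -1.   ] open 0.0427 gf 0.0 F [-0.2  0.8 -0. ] t 63.5 j6 0.09
 rz -0.0 | shift now [ 0.000e+00 -1.000e-04  1.114e-01] | after turn [-1.000e-04 -1.000e-04  1.114e-01] | dist 0.111
nest 0 Cu dx,dy [4.1 5.2] size [109.  31.] dang -4.5
nest 1 Br dx,dy [-1.  -1.3] size [108.3  29.3] dang 0.0
(array([518.8, 229.6, 108.3,  31. ,  11.2]), (320.5, 196.0))
```

>>> send_rows([
  [[0,0,0],[0.001,0,0.02],0.5],
  [[0,0,0],[0,0,0.02],0.5],
  [[0,0,0],[0,0,0.02],0.5],
  [[0,0,0],[0,0,0.02],0.5],
  [[0,0,0],[0,0,0.015],0.5],
  [[0,0,0],[0,0,0.01],0.5],
  [[0,0,0],[0,0,0.006],0.5],
  [[0,0,0],[0,0,0],0.5],
  [[0,0,0],[0,0,0],0.1],
  [[0,0,0],[0,0,0],0.1],
])

```text
time: 64.85
ee_pos: [0.5193, 0.229, 0.0233]
tcp_rot: [-0.3, 3.126, 0.0]
force: [-0.8, -0.2, 3.6]
opening: 0.0253
grasp_force: 59.2
```

>>> send_rows([
  [[0,0,0],[0,0,0],0.1],
  [[0,0,0],[0,0,0],0.1],
  [[0,0,0],[0,0,0],0.1],
  [[0,0,0],[0,0,0],0.1],
  [[0,0,0],[0,0,-0.01],0.1],
  [[0,0,0],[0,0,-0.03],0.1],
  [[0,0,0],[0,0,-0.03],0.1],
  [[0,0,0],[0,0,-0.03],0.1],
  [[0,0,0],[0,0,0],0.1],
  [[0,0,0],[0,0,0],0.1],
])

```text
time: 66.1
ee_pos: [0.5182, 0.2287, 0.1218]
tcp_rot: [0.3, -3.126, 0.0]
force: [-0.6, 0.0, -1.3]
opening: 0.0255
grasp_force: 59.3
```

```bash
python3 plan.py 0.4754 -0.1297 0.1 175.85; python3 - <<'E'
from chk import *
w=get_image("wrist");nests(w)
E
```

```text
at [0.5182 0.2287 0.1218] psi -169.0 tilt [-0.001 -0.    -1.   ] open 0.0255 gf 59.3 F [-0.6  0.  -1.3] t 66.1 j6 0.09
 rz 15.1 | shift now [ 0.1101 -0.3437  0.0219] | after turn [ 0.0167 -0.3605  0.0218] | dist 0.362
nest 0 Cu dx,dy [3.8 5.1] size [109.3  31.3] dang -4.4
nest 1 Br dx,dy [-1.  -0.6] size [108.8  28. ] dang -0.2
```

>>> send_rows([
  [[0,0,0],[0.0137,-0.0428,0.0027],0.1],
  [[0,0,0],[0.0137,-0.0428,0.0027],0.1],
  [[0,0,0],[0.0137,-0.0428,0.0027],0.1],
  [[0,0,0],[0.0137,-0.0428,0.0027],0.1],
  [[0,0,0],[0.0137,-0.0428,0.0027],0.1],
  [[0,0,0],[0.0137,-0.0428,0.0027],0.1],
  [[0,0,0],[0.0137,-0.0428,0.0027],0.1],
  [[0,0,0],[0.0137,-0.0428,0.0027],0.1],
  [[0,0,7.55],[0,0,0],0.1],
  [[0,0,7.55],[0,0,0],0.1],
])

```text
time: 67.4
ee_pos: [0.475, -0.1286, 0.0994]
tcp_rot: [-0.123, -3.137, -0.002]
force: [0.3, 0.8, -1.8]
opening: 0.0254
grasp_force: 59.5
```

>>> send_rows([
  [[0,0,0],[0,0,0.01],0.1],
  [[0,0,0],[0,0,0.01],0.1],
  [[0,0,0],[0,0,0.01],0.1],
  [[0,0,0],[0,0,0],0.1],
  [[0,0,0],[0,0,0],0.1],
  [[0,0,0],[0,0,0],0.1],
  [[0,0,0],[0,0,0],0.1],
  [[0,0,0],[0,0,0],0.1],
  [[0,0,0],[0,0,0],0.1],
  [[0,0,0],[0,0,0],0.1],
])

```text
time: 68.65
ee_pos: [0.4763, -0.1282, 0.0709]
tcp_rot: [0.113, 3.139, -0.0]
force: [-0.0, -0.5, -1.3]
opening: 0.0254
grasp_force: 59.5
```

```bash
python3 plan.py 0.4755 -0.1287 0.0085 175.85; python3 - <<'E'
from chk import *
w=get_image("wrist");hsv=cv2.cvtColor(w["pixels"],cv2.COLOR_RGB2HSV)
# light wood wall teeth at -x end of tray: centres cast at z=.011, in tray axes about predicted tray centre
m=cv2.inRange(hsv,np.array((10,60,150)),np.array((25,190,255)))
c=np.radians(-4.15);Rm=np.array([[np.cos(c),np.sin(c)],[-np.sin(c),np.cos(c)]]);o=np.array([558.6-89.8,-227.9+6.5])
for k in cv2.findContours(m,0,1)[0]:
    if cv2.contourArea(k)>150:
        p=cast(w,k[:,0],.011)[:,:2]*1000;q=(p-o)@Rm.T;print(cv2.contourArea(k),"x",q[:,0].min().round(1),q[:,0].max().round(1),"y",q[:,1].min().round(1),q[:,1].max().round(1))
E
```

```text
at [ 0.4763 -0.1282  0.0709] psi 175.9 tilt [ 0. -0. -1.] open 0.0254 gf 59.5 F [-0.  -0.5 -1.3] t 68.7 j6 -0.34
 rz 0.0 | shift now [ 0.0007 -0.0006  0.0624] | after turn [ 0.0007 -0.0006  0.0624] | dist 0.062
333.0 x 72.8 95.9 y -53.7 -24.6
322.0 x 33.0 59.5 y -136.2 -126.4
2769.0 x 32.1 68.0 y -123.0 11.1
368.5 x -58.5 -31.5 y -136.1 -126.7
7791.5 x -67.4 -31.5 y -123.2 120.7
368.0 x -133.4 -118.5 y 248.1 279.3
25880.5 x -141.4 -84.7 y -121.5 242.2
663.0 x -141.3 -130.5 y -63.3 34.1
```

The tray walls measure within about 1 mm of the prediction. Place black.

>>> send_rows([
  [[0,0,0],[0.001,-0.0005,0.02],0.1],
  [[0,0,0],[0,0,0.02],0.1],
  [[0,0,0],[0,0,0.014],0.1],
  [[0,0,0],[0,0,0.0075],0.1],
  [[0,0,0],[0,0,0],0.1],
  [[0,0,0],[0,0,0],0.5],
  [[0,0,0],[0,0,0],0.5],
  [[0,0,0],[0,0,0],0.5],
  [[0,0,0],[0,0,-0.01],0.5],
  [[0,0,0],[0,0,-0.02],0.5],
])

```text
time: 69.95
ee_pos: [0.4746, -0.1284, 0.0397]
tcp_rot: [-0.113, -3.138, -0.001]
force: [-0.6, 0.2, 0.3]
opening: 0.0426
grasp_force: 0.0
```

>>> send_rows([
  [[0,0,0],[0,0,-0.03],0.5],
  [[0,0,0],[0,0,-0.03],0.5],
  [[0,0,0],[0,0,-0.03],0.5],
  [[0,0,0],[0,0,0],0.5],
  [[0,0,0],[0,0,0],0.5],
  [[0,0,0],[0,0,0],0.5],
  [[0,0,0],[0,0,0],0.5],
  [[0,0,0],[0,0,0],0.5],
  [[0,0,0],[0,0,0],0.5],
  [[0,0,0],[0,0,0],0.5],
])

```text
time: 71.2
ee_pos: [0.4752, -0.1286, 0.1293]
tcp_rot: [-0.113, -3.139, -0.0]
force: [-0.6, 0.2, 0.0]
opening: 0.0424
grasp_force: 0.0
```

```bash
cat > tchk.py <<'E'
from chk import *
tr={"Bk":(475.5,-128.7,K),"Cu":(466.6,-252.3,C),"Br":(462.1,-314.2,Y)}
def tray(im,names,r):
    c=np.radians(-4.15);Rm=np.array([[np.cos(c),np.sin(c)],[-np.sin(c),np.cos(c)]])
    for n in names:
        x,y,rg=tr[n];b=blob(im,proj(im,[x/1000,y/1000,.013])[0],.013,*rg,r=r)
        print(n,None if b is None else ("dx,dy",(Rm@(b[0][:2]-[x,y])).round(1),"size",b[0][2:4],"dang",round((b[0][4]+4.15+90)%180-90,1)))
E
python3 plan.py 0.507 0.289 0.14 191; python3 - <<'E'
from tchk import *
tray(get_image("wrist"),["Bk"],90)
t=get_image("top");nests(t)
E
```

```text
at [ 0.4752 -0.1286  0.1293] psi 175.9 tilt [-0.  0. -1.] open 0.0424 gf 0.0 F [-0.6  0.2  0. ] t 71.2 j6 -0.34
 rz -15.1 | shift now [-0.0016  0.4188 -0.0107] | after turn [-0.1109  0.4038 -0.0107] | dist 0.419
Bk ('dx,dy', array([-0.2, -0.4]), 'size', array([108.4,  28.1]), 'dang', np.float64(0.2))
nest 0 Cu dx,dy [3.7 7.4] size [106.5  30.6] dang -4.8
nest 1 Br dx,dy [-0.4 -0.2] size [111.   31.8] dang -0.2
```

Black is placed within 0.5 mm. Now brass.

>>> send_rows([
  [[0,0,0],[-0.0002,0.0523,-0.0013],0.5],
  [[0,0,0],[-0.0002,0.0523,-0.0013],0.5],
  [[0,0,0],[-0.0002,0.0523,-0.0013],0.5],
  [[0,0,0],[-0.0002,0.0523,-0.0013],0.5],
  [[0,0,0],[-0.0002,0.0523,-0.0013],0.5],
  [[0,0,0],[-0.0002,0.0523,-0.0013],0.5],
  [[0,0,0],[-0.0002,0.0523,-0.0013],0.5],
  [[0,0,0],[-0.0002,0.0523,-0.0013],0.5],
  [[0,0,-7.55],[0,0,0],0.5],
  [[0,0,-7.55],[0,0,0],0.5],
])

```text
time: 72.55
ee_pos: [0.5067, 0.2896, 0.1395]
tcp_rot: [0.31, -3.126, 0.0]
force: [-0.3, 0.0, -0.5]
opening: 0.0426
grasp_force: 0.0
```

>>> send_rows([
  [[0,0,0],[0,0,0.02],0.5],
  [[0,0,0],[0,0,0.02],0.5],
  [[0,0,0],[0,0,0.01],0.5],
  [[0,0,0],[0,0,0],0.5],
  [[0,0,0],[0,0,0],0.5],
  [[0,0,0],[0,0,0],0.5],
  [[0,0,0],[0,0,0],0.5],
  [[0,0,0],[0,0,0],0.5],
  [[0,0,0],[0,0,0],0.5],
  [[0,0,0],[0,0,0],0.5],
])

```text
time: 73.8
ee_pos: [0.507, 0.2886, 0.0898]
tcp_rot: [0.3, -3.127, -0.0]
force: [0.3, 0.2, 0.6]
opening: 0.0429
grasp_force: 0.0
```

```bash
python3 plan.py 0.507 0.289 0.0225 191; python3 - <<'E'
from chk import *
w=get_image("wrist");nests(w);print(blob(w,proj(w,[*nest[1],.028])[0],.028,*Y,r=110))
E
```

```text
at [0.507  0.2886 0.0898] psi -169.0 tilt [-0. -0. -1.] open 0.0429 gf 0.0 F [0.3 0.2 0.6] t 73.8 j6 0.20
 rz -0.0 | shift now [-0.0001  0.0004  0.0673] | after turn [-0.0001  0.0004  0.0673] | dist 0.067
nest 0 Cu dx,dy [2.6 6. ] size [106.9  29.8] dang -4.4
nest 1 Br dx,dy [ 0.1 -0.7] size [107.3  28. ] dang -0.2
(array([507.2, 289.1, 109.4,  28. ,  10.8]), (321.0, 212.5))
```

>>> send_rows([
  [[0,0,0],[0,0.0004,0.02],0.5],
  [[0,0,0],[0,0,0.02],0.5],
  [[0,0,0],[0,0,0.015],0.5],
  [[0,0,0],[0,0,0.008],0.5],
  [[0,0,0],[0,0,0.004],0.5],
  [[0,0,0],[0,0,0],0.5],
  [[0,0,0],[0,0,0],0.1],
  [[0,0,0],[0,0,0],0.1],
  [[0,0,0],[0,0,0],0.1],
  [[0,0,0],[0,0,0],0.1],
])

```text
time: 75.1
ee_pos: [0.5075, 0.2893, 0.0237]
tcp_rot: [-0.3, 3.126, 0.001]
force: [-1.5, -0.8, 5.6]
opening: 0.0255
grasp_force: 59.2
```

>>> send_rows([
  [[0,0,0],[0,0,0],0.1],
  [[0,0,0],[0,0,0],0.1],
  [[0,0,0],[0,0,-0.01],0.1],
  [[0,0,0],[0,0,-0.02],0.1],
  [[0,0,0],[0,0,-0.03],0.1],
  [[0,0,0],[0,0,-0.03],0.1],
  [[0,0,0],[0,0,0],0.1],
  [[0,0,0],[0,0,0],0.1],
  [[0,0,0],[0,0,0],0.1],
  [[0,0,0],[0,0,0],0.1],
])

```text
time: 76.35
ee_pos: [0.5062, 0.2887, 0.1117]
tcp_rot: [0.3, -3.125, 0.001]
force: [0.3, -0.4, -0.7]
opening: 0.025
grasp_force: 59.2
```

```bash
python3 plan.py 0.4621 -0.3142 0.0995 175.85
```

```text
at [0.5062 0.2887 0.1117] psi -169.0 tilt [-0.002 -0.001 -1.   ] open 0.0250 gf 59.2 F [ 0.3 -0.4 -0.7] t 76.3 j6 0.20
 rz 15.1 | shift now [ 0.1579 -0.5835  0.0127] | after turn [ 4.000e-04 -6.045e-01  1.220e-02] | dist 0.605
```

>>> send_rows([
  [[0,0,0],[0.01316,-0.04863,0.001],0.1],
  [[0,0,0],[0.01316,-0.04863,0.001],0.1],
  [[0,0,0],[0.01316,-0.04863,0.001],0.1],
  [[0,0,0],[0.01316,-0.04863,0.001],0.1],
  [[0,0,0],[0.01316,-0.04863,0.001],0.1],
  [[0,0,0],[0.01316,-0.04863,0.001],0.1],
  [[0,0,0],[0.01316,-0.04863,0.001],0.1],
  [[0,0,0],[0.01316,-0.04863,0.001],0.1],
  [[0,0,0],[0.01316,-0.04863,0.001],0.1],
  [[0,0,0],[0.01316,-0.04863,0.001],0.1],
])

```text
time: 77.6
ee_pos: [0.4698, -0.215, 0.1024]
tcp_rot: [0.3, -3.127, -0.001]
force: [0.0, -0.7, -1.9]
opening: 0.0254
grasp_force: 59.4
```

>>> send_rows([
  [[0,0,0],[0.01316,-0.04863,0.001],0.1],
  [[0,0,0],[0.01316,-0.04863,0.001],0.1],
  [[0,0,7.55],[0,0,0],0.1],
  [[0,0,7.55],[0,0,0],0.1],
  [[0,0,0],[0,0,0.02],0.1],
  [[0,0,0],[0,0,0.01],0.1],
  [[0,0,0],[0,0,0],0.1],
  [[0,0,0],[0,0,0],0.1],
  [[0,0,0],[0,0,0],0.1],
  [[0,0,0],[0,0,0],0.1],
])

```text
time: 78.85
ee_pos: [0.4631, -0.3141, 0.0713]
tcp_rot: [0.113, 3.139, -0.001]
force: [-0.5, -0.6, -0.7]
opening: 0.0252
grasp_force: 59.5
```

```bash
python3 plan.py 0.4621 -0.3142 0.009 175.85
```

```text
at [ 0.4631 -0.3141  0.0713] psi 175.9 tilt [ 0.001 -0.001 -1.   ] open 0.0252 gf 59.5 F [-0.5 -0.6 -0.7] t 78.8 j6 -0.66
 rz 0.0 | shift now [ 0.0011 -0.0001  0.0623] | after turn [ 0.001  -0.0001  0.0623] | dist 0.062
```

>>> send_rows([
  [[0,0,0],[0.001,0,0.02],0.1],
  [[0,0,0],[0,0,0.02],0.1],
  [[0,0,0],[0,0,0.014],0.1],
  [[0,0,0],[0,0,0.0075],0.1],
  [[0,0,0],[0,0,0],0.1],
  [[0,0,0],[0,0,0],0.5],
  [[0,0,0],[0,0,0],0.5],
  [[0,0,0],[0,0,0],0.5],
  [[0,0,0],[0,0,-0.01],0.5],
  [[0,0,0],[0,0,-0.02],0.5],
])

```text
time: 80.1
ee_pos: [0.4614, -0.3134, 0.0395]
tcp_rot: [-0.113, -3.138, -0.001]
force: [-0.6, -0.7, -0.5]
opening: 0.0428
grasp_force: 0.0
```

>>> send_rows([
  [[0,0,0],[0,0,-0.03],0.5],
  [[0,0,0],[0,0,-0.03],0.5],
  [[0,0,0],[0,0,-0.03],0.5],
  [[0,0,0],[0,0,0],0.5],
  [[0,0,0],[0,0,0],0.5],
  [[0,0,0],[0,0,0],0.5],
  [[0,0,0],[0,0,0],0.5],
  [[0,0,0],[0,0,0],0.5],
  [[0,0,0],[0,0,0],0.5],
  [[0,0,0],[0,0,0],0.5],
])

```text
time: 81.35
ee_pos: [0.4619, -0.3138, 0.1292]
tcp_rot: [-0.113, -3.14, -0.0]
force: [0.3, -0.8, 0.7]
opening: 0.0426
grasp_force: 0.0
```

```bash
python3 - <<'E'
from tchk import *
tray(get_image("wrist"),["Br"],90)
t=get_image("top");nests(t);print(blob(t,proj(t,[*nest[0],.028])[0],.028,*C,r=40));s=get_image("side");tray(s,["Bk"],25)
E
python3 plan.py 0.493 0.357 0.14 186.5
```

```text
Br ('dx,dy', array([-0.2, -0.5]), 'size', array([108.3,  28.1]), 'dang', np.float64(-0.0))
nest 0 Cu dx,dy [3.7 7.4] size [106.5  30.6] dang -4.8
(array([498.4, 358.9, 106.5,  30.6,   6.2]), (213.29867553710938, 211.9801025390625))
Bk ('dx,dy', array([ -4.6, -15. ]), 'size', array([94. , 80.5]), 'dang', np.float64(-44.8))
at [ 0.4619 -0.3139  0.1293] psi 175.9 tilt [ 0. -0. -1.] open 0.0427 gf 0.0 F [-0.3 -0.8  0.4] t 81.5 j6 -0.66
 rz -10.6 | shift now [ 0.0174  0.6714 -0.0107] | after turn [-0.1069  0.6631 -0.0107] | dist 0.672
```

Brass is placed within 0.5 mm. Now copper, sitting a few mm off and turned 4.5° in nest0.

>>> send_rows([
  [[0,0,0],[0.0009,0.0517,-0.001],0.5],
  [[0,0,0],[0.0009,0.0517,-0.001],0.5],
  [[0,0,0],[0.0009,0.0517,-0.001],0.5],
  [[0,0,0],[0.0009,0.0517,-0.001],0.5],
  [[0,0,0],[0.0009,0.0517,-0.001],0.5],
  [[0,0,0],[0.0009,0.0517,-0.001],0.5],
  [[0,0,0],[0.0009,0.0517,-0.001],0.5],
  [[0,0,0],[0.0009,0.0517,-0.001],0.5],
  [[0,0,0],[0.0009,0.0517,-0.001],0.5],
  [[0,0,0],[0.0009,0.0517,-0.001],0.5],
])

```text
time: 82.75
ee_pos: [0.4903, 0.2042, 0.1395]
tcp_rot: [0.113, 3.139, 0.0]
force: [0.8, -0.3, 0.8]
opening: 0.0426
grasp_force: 0.0
```

>>> send_rows([
  [[0,0,0],[0.0009,0.0517,-0.001],0.5],
  [[0,0,0],[0.0009,0.0517,-0.001],0.5],
  [[0,0,0],[0.0009,0.0517,-0.001],0.5],
  [[0,0,-5.3],[0,0,0.02],0.5],
  [[0,0,-5.2],[0,0,0.02],0.5],
  [[0,0,0],[0,0,0],0.5],
  [[0,0,0],[0,0,0],0.5],
  [[0,0,0],[0,0,0],0.5],
  [[0,0,0],[0,0,0],0.5],
  [[0,0,0],[0,0,0],0.5],
])

```text
time: 84.0
ee_pos: [0.4989, 0.3574, 0.1027]
tcp_rot: [-0.174, 3.136, 0.001]
force: [0.2, -0.4, -0.5]
opening: 0.0425
grasp_force: 0.0
```

```bash
python3 - <<'E'
from chk import *
w=get_image("wrist");nests(w);b=blob(w,proj(w,[.4985,.3573,.028])[0],.028,*C,r=110);print(b)
from plan import plan
plan(b[0][0]/1000,b[0][1]/1000,.0225,180+b[0][4])
E
```

```text
nest 0 Cu dx,dy [4.1 7.3] size [109.   27.8] dang -4.5
(array([498.8, 358.8, 109. ,  27.8,   6.5]), (322.0, 207.0))
at [0.4988 0.3573 0.1026] psi -173.7 tilt [ 0.  0. -1.] open 0.0427 gf 0.0 F [-0.4 -0.  -0.1] t 84.0 j6 0.39
 rz -0.2 | shift now [-0.0001  0.0015  0.0801] | after turn [-0.0001  0.0015  0.0801] | dist 0.080
```

>>> send_rows([
  [[0,0,0],[0,0.0015,0.02],0.55],
  [[0,0,0],[0,0,0.02],0.55],
  [[0,0,0],[0,0,0.02],0.55],
  [[0,0,0],[0,0,0.012],0.55],
  [[0,0,0],[0,0,0.008],0.55],
  [[0,0,0],[0,0,0],0.55],
  [[0,0,0],[0,0,0],0.1],
  [[0,0,0],[0,0,0],0.1],
  [[0,0,0],[0,0,0],0.1],
  [[0,0,0],[0,0,0],0.1],
])

```text
time: 85.3
ee_pos: [0.4991, 0.3592, 0.0233]
tcp_rot: [-0.174, 3.135, 0.001]
force: [-2.1, 0.3, 6.5]
opening: 0.0255
grasp_force: 59.4
```

>>> send_rows([
  [[0,0,0],[0,0,0],0.1],
  [[0,0,0],[0,0,0],0.1],
  [[0,0,0],[0,0,-0.01],0.1],
  [[0,0,0],[0,0,-0.02],0.1],
  [[0,0,0],[0,0,-0.03],0.1],
  [[0,0,0],[0,0,-0.03],0.1],
  [[0,0,0],[0,0,0],0.1],
  [[0,0,0],[0,0,0],0.1],
  [[0,0,0],[0,0,0],0.1],
  [[0,0,0],[0,0,0],0.1],
])

```text
time: 86.55
ee_pos: [0.4978, 0.3584, 0.111]
tcp_rot: [0.174, -3.135, 0.002]
force: [-1.1, -0.5, -2.0]
opening: 0.0257
grasp_force: 59.3
```

```bash
python3 - <<'E'
from chk import *
w=get_image("wrist");s=sensors.get_state();e=s["ee_pos"]
u=proj(w,[e[0],e[1],e[2]+.005])[0];print(u,blob(w,u,e[2]+.005,*C,r=150))
E
python3 plan.py 0.4666 -0.2523 0.0995 175.85
```

```text
[320.77346217 260.35838541] (array([497. , 357.7, 109.2,  27.8,   6.6]), (319.5, 249.0))
at [0.498  0.3585 0.1113] psi -173.6 tilt [-0.001 -0.001 -1.   ] open 0.0257 gf 59.3 F [-0.6  0.3 -2.1] t 86.6 j6 0.39
 rz 10.5 | shift now [ 0.0989 -0.6036  0.0123] | after turn [-0.0129 -0.6115  0.0118] | dist 0.612
```

Held centred and level. Carry it to its compartment.

>>> send_rows([
  [[0,0,0],[0.00824,-0.0503,0.001],0.1],
  [[0,0,0],[0.00824,-0.0503,0.001],0.1],
  [[0,0,0],[0.00824,-0.0503,0.001],0.1],
  [[0,0,0],[0.00824,-0.0503,0.001],0.1],
  [[0,0,0],[0.00824,-0.0503,0.001],0.1],
  [[0,0,0],[0.00824,-0.0503,0.001],0.1],
  [[0,0,0],[0.00824,-0.0503,0.001],0.1],
  [[0,0,0],[0.00824,-0.0503,0.001],0.1],
  [[0,0,0],[0.00824,-0.0503,0.001],0.1],
  [[0,0,0],[0.00824,-0.0503,0.001],0.1],
])

```text
time: 87.85
ee_pos: [0.4722, -0.1519, 0.1022]
tcp_rot: [-0.174, 3.136, -0.0]
force: [1.7, -0.7, -2.2]
opening: 0.0254
grasp_force: 59.5
```

>>> send_rows([
  [[0,0,0],[0.00824,-0.0503,0.001],0.1],
  [[0,0,0],[0.00824,-0.0503,0.001],0.1],
  [[0,0,5.25],[0,0,0],0.1],
  [[0,0,5.25],[0,0,0],0.1],
  [[0,0,0],[0,0,0.02],0.1],
  [[0,0,0],[0,0,0.01],0.1],
  [[0,0,0],[0,0,0],0.1],
  [[0,0,0],[0,0,0],0.1],
  [[0,0,0],[0,0,0],0.1],
  [[0,0,0],[0,0,0],0.1],
])

```text
time: 89.1
ee_pos: [0.4674, -0.2522, 0.0707]
tcp_rot: [0.113, 3.139, -0.001]
force: [0.5, 0.1, -2.8]
opening: 0.0256
grasp_force: 59.6
```

```bash
python3 plan.py 0.4666 -0.2523 0.009 175.85
```

```text
at [ 0.4674 -0.2522  0.0707] psi 175.9 tilt [ 0.001 -0.    -1.   ] open 0.0256 gf 59.6 F [ 0.5  0.1 -2.8] t 89.1 j6 -0.56
 rz 0.0 | shift now [ 0.0008 -0.0001  0.0617] | after turn [ 0.0008 -0.0002  0.0617] | dist 0.062
```

>>> send_rows([
  [[0,0,0],[0.001,0,0.02],0.1],
  [[0,0,0],[0,0,0.02],0.1],
  [[0,0,0],[0,0,0.014],0.1],
  [[0,0,0],[0,0,0.007],0.1],
  [[0,0,0],[0,0,0],0.1],
  [[0,0,0],[0,0,0],0.5],
  [[0,0,0],[0,0,0],0.5],
  [[0,0,0],[0,0,0],0.5],
  [[0,0,0],[0,0,-0.01],0.5],
  [[0,0,0],[0,0,-0.02],0.5],
])

```text
time: 90.35
ee_pos: [0.4656, -0.2516, 0.0396]
tcp_rot: [-0.113, -3.138, -0.001]
force: [0.4, 0.2, 0.2]
opening: 0.0429
grasp_force: 0.0
```

>>> send_rows([
  [[0,0,0],[0,0,-0.04],0.5],
  [[0,0,0],[0,0,-0.04],0.5],
  [[0,0,0],[0.02,0,-0.04],0.5],
  [[0,0,0],[0.03,0,-0.04],0.5],
  [[0,0,0],[0.03,0,0],0.5],
  [[0,0,0],[0,0,0],0.5],
  [[0,0,0],[0,0,0],0.5],
  [[0,0,0],[0,0,0],0.5],
  [[0,0,0],[0,0,0],0.5],
  [[0,0,0],[0,0,0],0.5],
])

```text
time: 91.6
ee_pos: [0.3865, -0.2461, 0.199]
tcp_rot: [-0.113, -3.139, -0.001]
force: [-0.7, 0.0, 0.3]
opening: 0.0427
grasp_force: 0.0
```

```bash
python3 - <<'E'
from tchk import *
w=get_image("wrist");tray(w,["Cu","Br","Bk"],45);t=get_image("top")
print("nests:");nests(t)
for n in tr:
    try: tray(t,[n],18)
    except Exception as e: print(e)
hsv=cv2.cvtColor(t["pixels"],cv2.COLOR_RGB2HSV)
m=cv2.inRange(hsv,np.array((0,190,90)),np.array((6,255,255)));roi=np.zeros_like(m);cv2.circle(roi,(212,169),40,255,-1);m&=roi
k=max(cv2.findContours(m,0,1)[0],key=cv2.contourArea);print("bar",cv2.minAreaRect(k)[0])
T=np.load("top0.npy",allow_pickle=True).item()["pixels"].astype(int);d=np.abs(T-t["pixels"]).mean(2)
print("block/jar/cup diff",[d[y-12:y+12,x-12:x+12].mean().round(1) for x,y in((312,237),(343,130),(285,127))])
E
```

```text
Cu ('dx,dy', array([ 1. , -0.5]), 'size', array([115. ,  27.6]), 'dang', np.float64(0.7))
Br ('dx,dy', array([-4.4,  0.1]), 'size', array([101.6,  28.9]), 'dang', np.float64(-0.0))
Bk ('dx,dy', array([-1.4, -2. ]), 'size', array([110.5,  29.9]), 'dang', np.float64(-0.2))
nests:
Bk ('dx,dy', array([0.5, 1.1]), 'size', array([102.9,  26.8]), 'dang', np.float64(1.2))
Cu ('dx,dy', array([0. , 2.3]), 'size', array([106.7,  33.2]), 'dang', np.float64(0.8))
Br ('dx,dy', array([19.4,  5.3]), 'size', array([81.6, 55.3]), 'dang', np.float64(24.5))
bar (211.2519989013672, 167.13601684570312)
block/jar/cup diff [np.float64(4.0), np.float64(2.0), np.float64(2.8)]
```

```bash
python3 -c "
from workcell import job
print(job.sign_off())"
```

```text
the job is handed in; nothing more can be done
None
```

I handed the job in at about 92 s: the brass, copper and black blanks were pressed and laid in their own compartments (no silver blank was on the bench), with the press open; I have no verdict, never felt a clear rise in force at the bottom stop, and viewed 16 pictures against the limit of 14.

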